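# Find the fully wound ring core and hold it on the test rod

### The job

Open the core test stand: loosen its clamp knob and slide the contact carriage right back to the far end of its rail, so the upright brass rod is free. Then lift the two look-alike copper-wound ring cores in turn to feel their weight: lay the lighter, short-wound one flat in the yellow tray and let go of it, and take the heavier one and lower it over the rod. Finish while still holding it there in the gripper, level, about halfway up the rod and centred on it, touching neither rod nor base, and leave the other things on the bench alone.

Things in the scene. Friction and masses are not known exactly. Their poses are not given: they have to be found in the camera images.
- core_a: One of two look-alike ring cores (copper winding with three cream tape bands), outside diameter 60 mm, hole diameter 32 mm, 30 mm high, lying flat on the bench. Origin: centre of its underside, on the ring's axis; z is the ring's axis, upward. One core is short of copper inside and at least 60 g lighter than the other; both weigh between 0.2 and 0.5 kg. Which is which differs from run to run in place and cannot be seen.
- core_b: The other ring core, same size and looks, same origin and axes.
- tray: Yellow open plastic tray for short-wound cores, fixed: 240 mm along its x, 150 mm along its y, 28 mm high, walls and floor 4 mm thick. Origin: centre of its underside. It has room for both cores side by side along x (a core may be parked in it for a while).
- stand: Core test stand, fixed: brown base plate 12 mm thick reaching from -50 to +140 mm along its x and -117 to +48 mm along its y. Origin: on the axis of the brass rod, at the underside of the plate. Its x points away from the robot (give or take its yaw) along the rail. The rail, 20 mm wide, runs along x at y = -85 mm, top 62 mm above the bench. At the plate's far end two terminals 34 mm tall stand at x = 122 mm, y = 0 and 24 mm.
- rod_top (a point): Centre of the top of the upright brass rod, 75 mm above the bench. The rod is 12 mm in diameter and stands 63 mm clear of the base plate; its nut at the foot is 26 mm wide and 9 mm high.
- rod_foot (a point): Axis of the rod at the top face of the base plate, 12 mm above the bench.
- carriage (a joint): Position of the contact carriage on its rail: 0 = its copper arm lies over the top of the rod (start), 0.08 m = far end of the rail, rod free. It slides along the stand's +x with about 1 N when the clamp is loose and is held fast by the clamp when tight.
- contact_tip (a point): Underside of the brass contact at the end of the carriage's copper arm (20 mm wide, 8 mm thick, running along the stand's y), 1 mm above the rod's top at the start. Moves with the carriage.
- clamp_knob (a joint): Angle of the clamp knob, which sits on top of the carriage and rides with it: 0 = tight, 1.35 rad = fully loose (stop); grows as it is turned counter-clockwise seen from above. It starts between 0 and 0.15; the clamp lets go at about 0.9. It needs about 0.1 N m.
- knob_grip (a point): Point to grip on the clamp knob's axis, 119 mm above the bench. The knob is a black upright bar 46 mm long, 12 mm thick and 22 mm tall (106 to 128 mm above the bench); at joint value 0 its length lies along the stand's x, and the point's x axis turns with the bar. The carriage's top (50 by 40 mm) is 92 mm above the bench.
- small_core: A visibly smaller bare copper ring, 40 mm across; leave alone.
- tape_roll: Roll of blue tape, 64 mm across; leave alone.
- screwdriver: Screwdriver with a red handle; leave alone.
- marker: White and blue marker pen, 130 mm long; leave alone.
- terminal_box: Black terminal box 85 by 60 by 36 mm; leave alone.
- moulded_ct: Black moulded window transformer, 90 mm tall, beyond the tray; leave alone.
- multimeter: Orange and black multimeter, 85 by 165 mm; leave alone.
There are look-alikes about, which are no part of the job. Leave any blue or turquoise look-alike of the core_a alone.

How it is judged (in metres and radians):
On the way, in this order (a step that is already met when the one before it is completed fails the run):
1. the clamp knob is turned loose (value of joint clamp_knob above 0.9 rad), for 0.1 s.
2. the carriage is slid back to the far end of its rail (value of joint carriage above 0.07 m), for 0.2 s.
3. a core is lifted clear in the gripper (((height (world z) of core_a above 0.05 m and contact force between core_a and the fingers above 1 N and contact force between core_a and tray below 0.05 N) or (height (world z) of core_b above 0.05 m and contact force between core_b and the fingers above 1 N and contact force between core_b and tray below 0.05 N))), for 0.2 s.
4. the lighter core lies flat in the yellow tray, let go, and the other is lifted clear (((x of core_a in the frame of tray between -0.095 and 0.095 m and y of core_a in the frame of tray between -0.05 and 0.05 m and z of core_a in the frame of tray below 0.009 m and angle between core_a's own z axis and vertical below 0.15 rad and contact force between core_a and the fingers below 0.1 N and linear speed of core_a below 0.03 m/s and contact force between core_a and tray below 3.6 N and (height (world z) of core_b above 0.05 m and contact force between core_b and the fingers above 1 N and contact force between core_b and tray below 0.05 N)) or (x of core_b in the frame of tray between -0.095 and 0.095 m and y of core_b in the frame of tray between -0.05 and 0.05 m and z of core_b in the frame of tray below 0.009 m and angle between core_b's own z axis and vertical below 0.15 rad and contact force between core_b and the fingers below 0.1 N and linear speed of core_b below 0.03 m/s and contact force between core_b and tray below 3.6 N and (height (world z) of core_a above 0.05 m and contact force between core_a and the fingers above 1 N and contact force between core_a and tray below 0.05 N)))), for 0.2 s.
At the end, for the whole second after the job is handed in: Lighter core flat and let go in the tray; carriage within 12 mm of the far end; heavier core held still by the fingers round the rod, axes within 9 mm, level within 8 degrees, underside 6 to 33 mm above the base plate, touching neither rod nor stand; bystanders within 30 mm of their places (value of joint carriage above 0.068 m and ((x of core_a in the frame of tray between -0.095 and 0.095 m and y of core_a in the frame of tray between -0.05 and 0.05 m and z of core_a in the frame of tray below 0.009 m and angle between core_a's own z axis and vertical below 0.15 rad and contact force between core_a and the fingers below 0.1 N and linear speed of core_a below 0.03 m/s and contact force between core_a and tray below 3.6 N and horizontal distance between core_b and rod_foot below 0.009 m and z of core_b in the frame of stand between 0.018 and 0.045 m and angle between core_b's own z axis and vertical below 0.14 rad and contact force between core_b and the fingers above 2 N and contact force between core_b and stand below 0.2 N and linear speed of core_b below 0.02 m/s) or (x of core_b in the frame of tray between -0.095 and 0.095 m and y of core_b in the frame of tray between -0.05 and 0.05 m and z of core_b in the frame of tray below 0.009 m and angle between core_b's own z axis and vertical below 0.15 rad and contact force between core_b and the fingers below 0.1 N and linear speed of core_b below 0.03 m/s and contact force between core_b and tray below 3.6 N and horizontal distance between core_a and rod_foot below 0.009 m and z of core_a in the frame of stand between 0.018 and 0.045 m and angle between core_a's own z axis and vertical below 0.14 rad and contact force between core_a and the fingers above 2 N and contact force between core_a and stand below 0.2 N and linear speed of core_a below 0.02 m/s))); the arm keeps its last pose, push and grip.
It fails at once if another thing on the bench is pushed away (more than 30 mm) (distance of any of small_core, tape_roll, screwdriver, marker, terminal_box, moulded_ct, multimeter from where it was at the start of the episode above 0.03 m).
It also fails if it takes over 72 s, if anything falls off the work surface, if the arm or the gripper's body presses on something with over 40 N, if the wrist force passes 120 N, or if a joint passes its speed limit or range.

### The arm

A 6-joint arm with a two-finger parallel gripper is mounted at the origin on the work surface. World frame = base frame: x ahead of the robot, y to its left, z up, the work surface at z = 0. Lengths are in mm, angles in rad, forces in N, time in s.
With the tool pointing down it reaches from about 350 to 875 mm from the base axis. Payload 4.2 kg.
Tool frame: the origin (TCP) lies midway between the tips of the shut fingers; the grasp point (between the pads) lies 19 mm behind it; z points along the fingers, y is the direction in which the jaws open and shut (so a half turn about z gives the same grasp; the last joint's range is limited). The gripper opens to 85 mm and grips with 20 to 120 N. Pads are 22 mm wide; open, the fingers measure 114 mm over their backs; the gripper's body (76 mm by 85 mm) begins 54 mm behind the grasp point. The pads swing forward as they close: fully open they stand 13 mm farther back than shut.
Start: joints at [-0.889, 0.385, 0.008, 0, -1.194, -0.259], TCP at [256.46, -569.937, 231.312] pointing down, gripper open.
Joint ranges: [-3.14, 3.14], [-1.21, 2.06], [-1.07, 1.41], [-3.16, 2.05], [-2.99, -0.16], [-3.1, 3.1]. Speed limits (rad/s): [2.79, 2.79, 3.14, 3.14, 3.14, 3.14].

### API

Orientations are given as a unit quaternion [x, y, z, w].
In Python, from bench import arm, eyes, nets gives the robot as it stands.
- The arm moves only by the tool jog_arm, never from a script. Its argument "rows" is a list of rows, each a list of 3 entries, a list of its own where there are three numbers: the shift along the tool's x, y, z in cm, then the turn, a rotation vector about the tool's x, y, z in degrees, then the finger opening in cm, from 0 to 8.54. In form: [[[x, y, z], [ax, ay, az], jaw], ...]. A call has 1 to 10 rows; each row shifts and turns the commanded pose from where the row before left it, along the tool's axes as they then stand; what a row does not reach is not made up. A row lasts 1/8 s, in which the tool goes at most 62.5 mm and 10.7 degrees, less where a joint would pass 70% of its speed; a pose out of reach is approached as far as the arm can. A call with a gripper value outside its range is refused whole. The fingers move at their own pace and stop on an object; the grip force is fixed at half the most. Time passes only in rows, so rows that do not move let the fingers close. It gives the time, the measured TCP pose, the force and the opening at its end, in the units of the state.
- arm.read_state(): the state, without advancing time (a new reading comes with each control period).
- eyes.get_image(name): name is "side" or "top" or "wrist"; returns the picture (480x640x3 uint8, red, green, blue); there is no depth.
- eyes.camera_model(name): a dict with "K" (3x3 intrinsics, pixels), "k1" (the pictures are not rectified: a ray, as slopes to the right and down, at radius r is drawn at 1 + k1 r^2 times it, then the intrinsics apply), "rvec" (rotation vector, rad) and "tvec" (3), from world to camera coordinates, as OpenCV has them. Camera axes: x right, y down, z forward; pixel columns grow to the right and rows downward; lengths in mm; the calibration is good to about 2 mm. A picture is of the moment at which its call begins: read the wrist's pose just before it. camera_model takes no time and is no camera call; for the wrist camera it gives the pose at the moment of the call.
- arm.job_done(): hands the job in, once; it reports no verdict.
Trained networks look in the newest picture that a camera, given by its name, has taken for a name from the list of things; names that differ only in an ending like _2 or _b are one class to them, and where a whole thing is asked for, a point or a joint stands for the part that bears it (a point fixed in the world has none). Each returns a list of dicts, best first, with "conf" (0 to 1); they miss things now and then, are a little off and sometimes report something else, mostly with a low value. They report only what shows in the picture. A call takes as long as a camera call. They do not tell look-alikes from the thing itself.
- nets.boxes_of(camera, name): "position" ([column, row] as shares, 0 to 1, of the picture: columns of its width, rows of its height, amid what is visible of it).
The state is a dict: "clock": time; "joints": joint angles; "joint_vel": joint speeds; "joint_efforts": joint torques, N m; "position": TCP position; "ee_rot": TCP orientation; "contact_force": force on the tool from outside, world axes, zero at the start; "wrist_torque": the same for the moment, N m; "gripper_width": finger opening in mm.
Only numpy, scipy, OpenCV 4.12 (cv2) and the standard library are available. Lean on these libraries where they do the work, as an engineer would, in place of code of your own. Each camera call takes 0.05 s, during which the arm holds its last target.

## Working session

There is one attempt and no reset: what is moved stays moved. The work goes in short steps, Python scripts to look and compute and a tool call to move; the robot and the scene stay as the last step left them, time stands still between calls to the robot, and variables do not carry over. Pictures are saved under pics/ and viewed, and the job is handed in when it is done.

Besides the shell and the picture viewer there is one more tool, called in YAML: its name, and indented under it one key for each argument. jog_arm: Moves the arm, as the interface text tells. Its arguments: {"type":"object","properties":{"rows":{"type":"array","items":{"type":"array"}}},"required":["rows"]}

```bash
ls; mkdir -p pics
python3 - <<'E'
from bench import arm, eyes, nets
import cv2
print(arm.read_state())
for n in ["side","top","wrist"]:
    im=eyes.get_image(n); cv2.imwrite(f"pics/{n}0.png",im[:,:,::-1]); print(n,eyes.camera_model(n))
    for t in ["core_a","tray","stand","rod_top","rod_foot","contact_tip","knob_grip","carriage"]:
        print(t,[(round(d['conf'],2),[round(d['position'][0]*640),round(d['position'][1]*480)]) for d in nets.boxes_of(n,t)]) if n!="wrist" else 0
E
```

```text
pics
{'clock': 0.0, 'joints': array([-8.89408922e-01,  3.85548894e-01,  6.64271299e-03, -5.20239491e-04,
       -1.19401470e+00, -2.58609907e-01]), 'joint_vel': array([-0.00198975,  0.00278391,  0.00207565,  0.00102781,  0.00088809,
       -0.00171697]), 'joint_efforts': array([-2.44878529e-04, -3.92285228e+01,  1.88398486e+01,  4.18628454e+00,
       -4.67017599e-03, -8.67783179e-07]), 'position': array([ 256.22278952, -569.42448671,  230.22967532]), 'ee_rot': array([-2.09723986e-01,  9.77760023e-01,  1.05658605e-03, -2.65532584e-04]), 'contact_force': array([0.00679438, 0.17509855, 0.42228062]), 'wrist_torque': array([-0.02703932,  0.00918392,  0.02059996]), 'gripper_width': 85.02784073841968}
side {'K': array([[433.46944163,   0.        , 314.57918113],
       [  0.        , 433.46944163, 240.74060482],
       [  0.        ,   0.        ,   1.        ]]), 'k1': -0.07169415827820824, 'rvec': array([ 0.76713982, -2.6540902 ,  1.01847918]), 'tvec': array([ 506.59660247,  289.31476021, 1024.44199292])}
core_a [(0.97, [337, 393]), (0.76, [309, 352]), (0.67, [361, 328]), (0.59, [233, 35
[... 682 characters left out ...]
242]), (0.7, [238, 173]), (0.61, [196, 340]), (0.26, [135, 240])]
tray [(0.85, [303, 251])]
stand [(0.77, [426, 262]), (0.19, [316, 168])]
rod_top [(0.71, [444, 276])]
rod_foot [(0.83, [425, 264]), (0.3, [499, 233])]
contact_tip [(0.97, [446, 278]), (0.67, [239, 174]), (0.38, [215, 242])]
knob_grip [(0.52, [218, 240]), (0.44, [456, 274]), (0.34, [390, 156])]
carriage [(0.68, [445, 277])]
wrist {'K': array([[395.60079929,   0.        , 315.68290195],
       [  0.        , 395.60079929, 242.03124322],
       [  0.        ,   0.        ,   1.        ]]), 'k1': -0.06445746131075362, 'rvec': array([-1.59446419, -2.46715346, -0.40689292]), 'tvec': array([625.7498399 , -41.75069174, 381.87742955])}
```

View pics/top0.png

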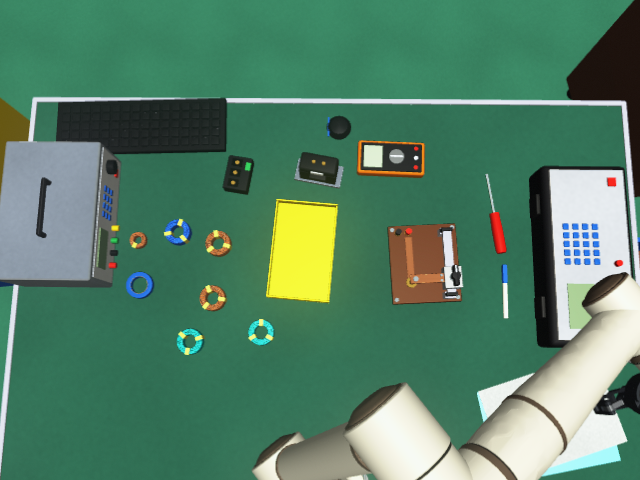

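View pics/side0.png

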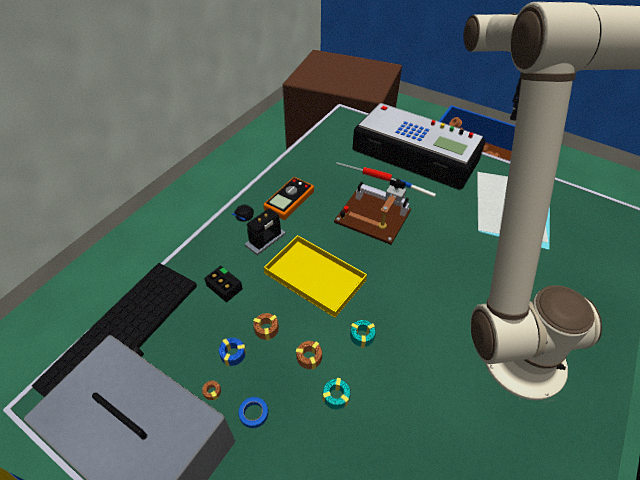

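Run:
```python
import cv2
im=cv2.imread('pics/top0.png')
a=cv2.resize(im[150:380,120:320],None,fx=2.6,fy=2.6,interpolation=cv2.INTER_CUBIC); cv2.imwrite('pics/topc1.png',a)
a=cv2.resize(im[180:340,350:530],None,fx=3.6,fy=3.6,interpolation=cv2.INTER_CUBIC); cv2.imwrite('pics/topc2.png',a)
im=cv2.imread('pics/side0.png')
a=cv2.resize(im[150:260,310:470],None,fx=5,fy=5,interpolation=cv2.INTER_CUBIC); cv2.imwrite('pics/sidec.png',a)
```

```text
(no output)
```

View pics/topc1.png

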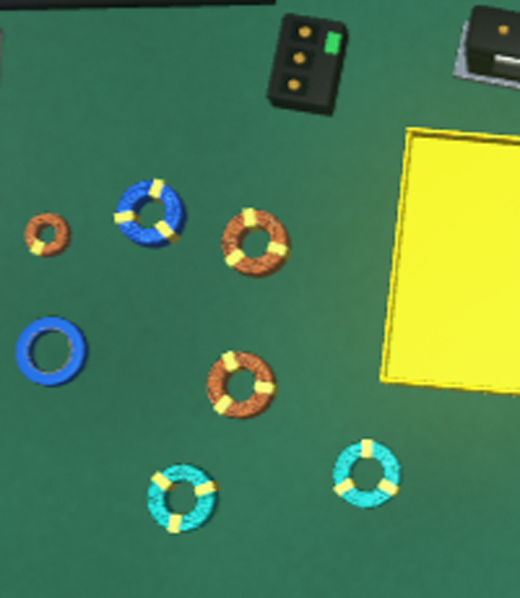

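View pics/topc2.png

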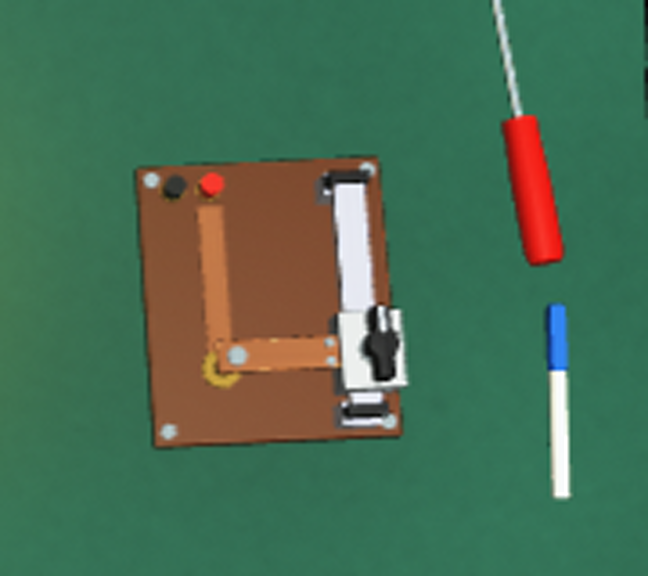

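View pics/sidec.png

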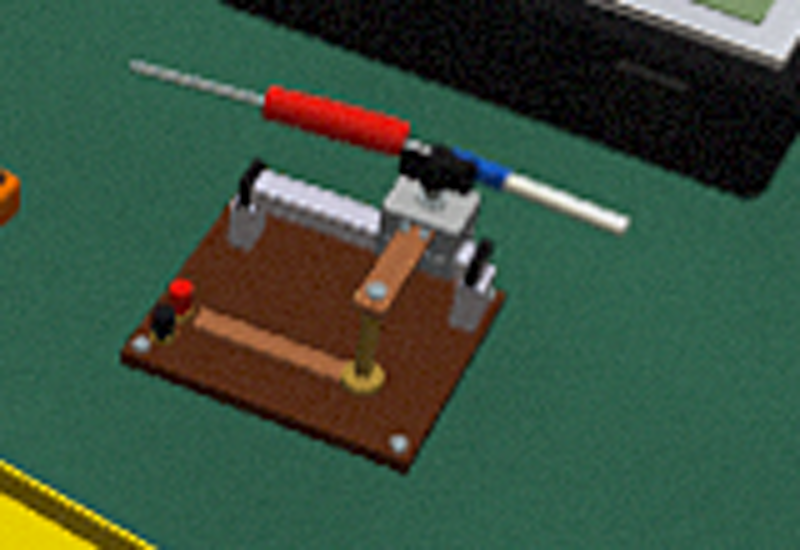

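Top picture: the copper-wound rings with three bands sit at (217,243) and (213,298), and these are the two cores. Ruled out are the small bare ring (138,240), the blue rings (177,232) and (139,285), and the turquoise ones (190,341) and (261,332). The crop confirms the choice. The stand is at about (425,264), with its knob bar lying along the rail at (457,276).

```bash
cat > h.py <<'E'
import numpy as np, cv2
from scipy.optimize import least_squares
from bench import arm, eyes, nets
def ray(m,uv):
    K=m['K'];d=((uv[0]-K[0,2])/K[0,0],(uv[1]-K[1,2])/K[1,1]); D=np.array([m['k1'],0,0,0,0.])
    u=cv2.undistortPoints(np.array([[uv]],float),K,D)[0,0]
    R=cv2.Rodrigues(m['rvec'])[0]; return -R.T@m['tvec'], R.T@np.array([u[0],u[1],1])
def onz(m,uv,z):
    c,d=ray(m,uv); return c+d*(z-c[2])/d[2]
def proj(m,P):
    return cv2.projectPoints(np.atleast_2d(np.array(P,float)),m['rvec'],m['tvec'],m['K'],np.array([m['k1'],0,0,0,0.]))[0][:,0]
def plate_fit(obs): # obs: list of (model, uv, local xyz)
    def f(p):
        c,s=np.cos(p[2]),np.sin(p[2]); r=[]
        for m,uv,l in obs:
            P=[p[0]+c*l[0]-s*l[1],p[1]+s*l[0]+c*l[1],l[2]]; r+=list(proj(m,P)[0]-uv)
        return r
    m,uv,l=obs[0]; g=onz(m,uv,l[2]); s=least_squares(f,[g[0],g[1],0],x_scale=[1,1,.01]); return s.x,np.array(s.fun).reshape(-1,2)
E
python3 - <<'E'
from h import *
np.set_printoptions(precision=3,suppress=True)
t=eyes.camera_model('top'); s=eyes.camera_model('side')
def tc(x,y): return np.array([350+x/3.6,180+y/3.6])-.4
def sc(x,y): return np.array([310+x/5,150+y/5])-.4
loc=[(140,48,12),(140,-117,12),(-50,-117,12),(-50,48,12)]
ot=[(t,tc(*c),l) for c,l in zip([(136,168),(380,157),(402,436),(156,448)],loc)]
print('top',plate_fit(ot))
os_=[(s,sc(122,352),loc[0]),(s,sc(408,468),loc[3]),(s,sc(504,295),loc[2]),(s,sc(375,310),(0,0,75))]
print('side',plate_fit(os_)); print('both',plate_fit(ot+os_))
for uv in [(217,243),(213,298)]: print('core',onz(t,uv,25))
for uv in [(265.5,324),(309,353)]: print('core side',onz(s,uv,25))
# tray rim corners z28
tl=[(120,75,28),(120,-75,28),(-120,-75,28),(-120,75,28)]
o=[(t,np.array(u),l) for u,l in zip([(276,200),(338,204.5),(330,302),(267,297)],tl)]
print('tray',plate_fit(o))
p=plate_fit(ot+os_)[0]; c,sn=np.cos(p[2]),np.sin(p[2]);
print('knob',p[0]+sn*85,p[1]-c*85)
print('knob top px',onz(t,tc(382,345),128),onz(s,sc(437,165),119))
E
```

```text
top (array([ 487.891, -208.141,    0.057]), array([[ 0.067, -0.13 ],
       [-0.141, -0.193],
       [ 0.432,  0.225],
       [-0.36 ,  0.077]]))
side (array([ 488.763, -206.95 ,    0.058]), array([[-0.575,  0.345],
       [ 0.103, -0.327],
       [ 0.656,  0.016],
       [-0.157, -0.1  ]]))
both (array([ 488.298, -207.758,    0.056]), array([[-0.036, -0.317],
       [-0.242, -0.314],
       [ 0.249,  0.102],
       [-0.544, -0.115],
       [-0.299,  0.191],
       [ 0.332, -0.431],
       [ 0.941, -0.045],
       [ 0.109, -0.204]]))
core [576.607 260.388  25.   ]
core [443.8   264.356  25.   ]
core side [578.772 258.75   25.   ]
core side [445.814 267.415  25.   ]
tray (array([560.783,  52.743,  -0.068]), array([[ 0.322, -0.656],
       [-0.305, -0.515],
       [ 0.058,  0.582],
       [-0.076,  0.527]]))
knob 493.06291664058193 -292.62411515473264
knob top px [ 491.205 -290.829  128.   ] [ 495.767 -294.17   119.   ]
```

```bash
cat >> h.py <<'E'
from scipy.spatial.transform import Rotation as Ro
def st():
    s=arm.read_state(); R=Ro.from_quat(s['ee_rot']).as_matrix()
    th=np.degrees(np.arctan2(R[1,0],R[0,0])); print('t',round(s['clock'],2),'p',s['position'].round(1),'th',round(th,1),'tilt',(R[:2,2]*57.3).round(2),'F',s['contact_force'].round(2),'M',s['wrist_torque'].round(2),'w',round(s['gripper_width'],1)); return s,R,th
def plan(pos,th=None):
    """turn first (about tool z), then shift in new tool frame; with levelling"""
    s,R,t0=st(); th=t0 if th is None else th
    c,n=np.cos(np.radians(th)),np.sin(np.radians(th)); Rt=np.array([[c,n,0],[n,-c,0],[0,0,-1.]])
    rv=np.degrees(Ro.from_matrix(R.T@Rt).as_rotvec()); print('turn',rv.round(1),'shift cm',(Rt.T@(np.array(pos)-s['position'])/10).round(2))
def snap(n,name):
    st(); m=eyes.camera_model(n); im=eyes.get_image(n); cv2.imwrite(f'pics/{name}.png',im[:,:,::-1]); return m,im
E
python3 -c "
from h import *
plan([493,-292.6,231],-173)"
```

```text
t 0.95 p [ 256.4 -570.   231.3] th -155.8 tilt [ 0. -0.] F [-0.24  0.1  -0.06] M [ 0.04 -0.05  0.06] w 85.5
turn [-0.   0.  17.2] shift cm [-26.86  24.65   0.03]
```

jog_arm:
  rows:
    - [[0,0,0],[0,0,8.6],8.5]
    - [[0,0,0],[0,0,8.6],8.5]
    - [[-3.84,3.52,0],[0,0,0],8.5]
    - [[-3.84,3.52,0],[0,0,0],8.5]
    - [[-3.84,3.52,0],[0,0,0],8.5]
    - [[-3.84,3.52,0],[0,0,0],8.5]
    - [[-3.84,3.52,0],[0,0,0],8.5]
    - [[-3.84,3.52,0],[0,0,0],8.5]
    - [[-3.82,3.53,0],[0,0,0],8.5]
    - [[0,0,0],[0,0,0],8.5]

```text
clock: 2.2
position: [495.0, -290.0, 231.3]
ee_rot: [-0.064, 0.998, -0.0, 0.0]
contact_force: [-1.0, 0.2, 0.3]
gripper_width: 84.9
```

Run:
```python
from h import *
plan([493,-292.6,231],-173)
m,im=snap('wrist','w1'); st()
print(proj(m,[[493,-292.6,128],[488.3,-207.8,75]]))
```

```text
t 2.2 p [ 495.  -290.   231.3] th -172.7 tilt [0.03 0.  ] F [-0.98  0.23  0.33] M [-0.02  0.01  0.04] w 84.9
turn [-0.   0.   0.3] shift cm [ 0.23 -0.23  0.03]
t 2.2 p [ 495.  -290.   231.3] th -172.7 tilt [0.03 0.  ] F [-0.98  0.23  0.33] M [-0.02  0.01  0.04] w 84.9
t 2.25 p [ 493.8 -291.1  231.2] th -172.8 tilt [-0.01  0.  ] F [ 0.1  -0.37  0.37] M [-0.    0.04  0.02] w 85.1
[[313.41358095 236.96395304]
 [420.8442105  223.68261277]]
```

View pics/w1.png

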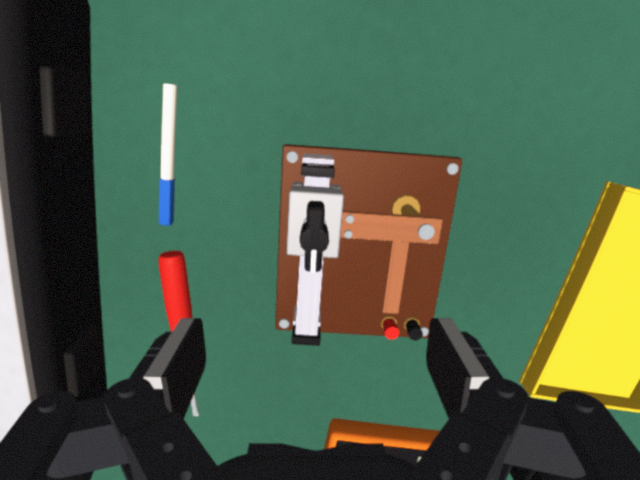

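Run:
```python
import cv2
im=cv2.imread('pics/w1.png')
cv2.imwrite('pics/w1c.png',cv2.resize(im[170:350,260:460],None,fx=3.3,fy=3.3,interpolation=cv2.INTER_CUBIC))
```

```text
(no output)
```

View pics/w1c.png

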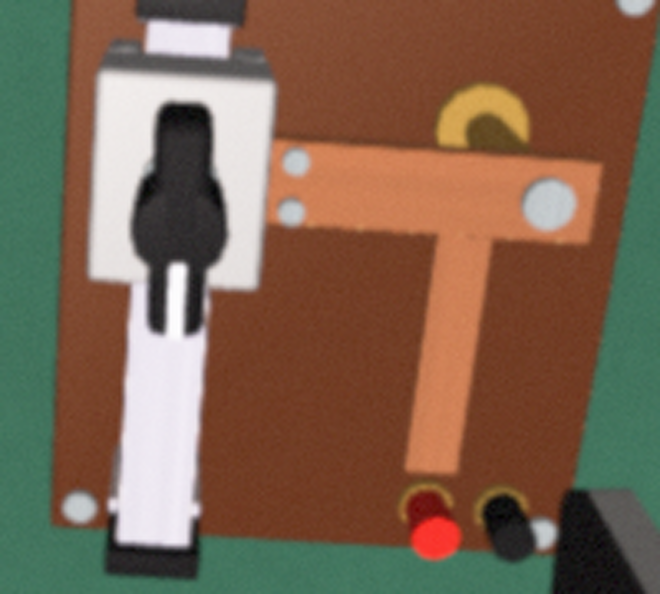

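Run:
```python
from h import *
m=eyes.camera_model('wrist')
q=lambda x,y:(260+x/3.3-.35,170+y/3.3-.35)
a=onz(m,q(184,103),128);b=onz(m,q(175.5,337),128);print(a,b,(a+b)/2,np.linalg.norm(b-a),np.degrees(np.arctan2(*(b-a)[[1,0]])))
print(onz(m,q(550,205),84))
plan([493.2,-292.6,103])
```

```text
[ 467.68945906 -295.4637258   128.        ] [ 516.36619178 -291.05403224  128.        ] [ 492.02782542 -293.25887902  128.        ] 48.87606475727233 5.176375471009445
[ 490.80724256 -206.14212157   84.        ]
t 2.25 p [ 493.8 -291.1  231.2] th -172.8 tilt [-0.01  0.  ] F [ 0.1  -0.37  0.37] M [-0.    0.04  0.02] w 85.1
turn [ 0. -0. -0.] shift cm [ 0.08 -0.14 12.82]
```

jog_arm:
  rows:
    - [[0.13,-0.16,1.5],[0,0,2],8.5]
    - [[0,0,3.5],[0,0,0],8.5]
    - [[0,0,3.5],[0,0,0],8.5]
    - [[0,0,2.5],[0,0,0],6]
    - [[0,0,1.7],[0,0,0],4]
    - [[0,0,0],[0,0,0],3]
    - [[0,0,0],[0,0,0],2.5]

```text
clock: 3.12
position: [490.6, -294.3, 103.9]
ee_rot: [-0.043, 0.999, 0.001, -0.001]
contact_force: [-0.8, 1.5, -0.2]
gripper_width: 24.8
```

Run:
```python
from h import *
m,im=snap('wrist','w2')
print(proj(m,[[492.7,-292.8,128]]))
```

```text
t 3.12 p [ 490.6 -294.3  103.9] th -175.1 tilt [-0.1   0.08] F [-0.83  1.48 -0.22] M [0.47 0.23 0.03] w 24.8
[[321.94494441 359.35007851]]
```

View pics/w2.png

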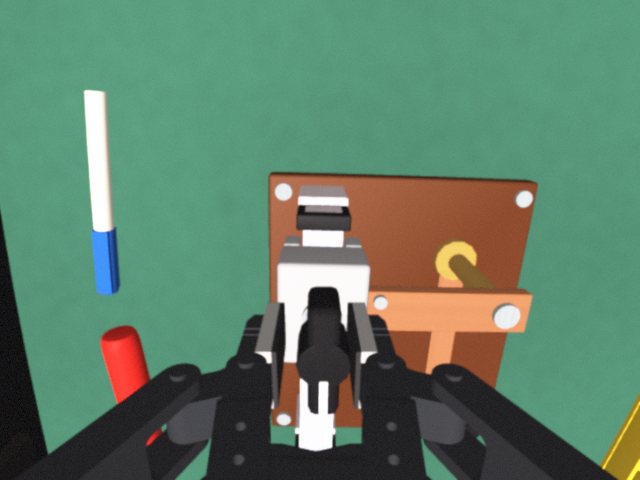

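The jaws straddle the knob bar at (322,340), centred. I'll nudge onto the axis and close.

jog_arm:
  rows:
    - [[-0.15,0.1,0],[0,0,0],2]
    - [[0,0,0],[0,0,0],0.5]
    - [[0,0,0],[0,0,0],0.5]
    - [[0,0,0],[0,0,0],0.5]

```text
clock: 3.68
position: [491.4, -291.7, 104.7]
ee_rot: [-0.044, 0.999, 0.001, -0.002]
contact_force: [-3.9, 5.6, 2.0]
gripper_width: 18.0
```

jog_arm:
  rows:
    - [[0,0,0],[0,0,-8],0.5]
    - [[0,0,0],[0,0,-8],0.5]
    - [[0,0,0],[0,0,-8],0.5]
    - [[0,0,0],[0,0,-8],0.5]

```text
clock: 4.18
position: [492.2, -293.4, 104.8]
ee_rot: [-0.319, 0.948, 0.0, -0.001]
contact_force: [-2.2, -1.8, -1.7]
gripper_width: 17.9
```

```bash
python3 -c "
from h import *
st()"
```

```text
t 4.17 p [ 492.2 -293.4  104.8] th -142.8 tilt [-0.07 -0.02] F [-2.17 -1.81 -1.71] M [-0.57  0.62 -0.13] w 17.9
```

jog_arm:
  rows:
    - [[0,0,0],[0,0,-8],0.5]
    - [[0,0,0],[0,0,-8],0.5]
    - [[0,0,0],[0,0,-8],0.5]
    - [[0,0,0],[0,0,-8],0.5]
    - [[0,0,0],[0,0,-5],0.5]
    - [[0,0,0],[0,0,0],0.5]

```text
clock: 4.92
position: [494.0, -294.7, 104.8]
ee_rot: [-0.602, 0.798, -0.002, 0.0]
contact_force: [1.0, -4.8, -5.1]
gripper_width: 18.0
```

Run:
```python
from h import *
m,im=snap('wrist','w3')
m2,im2=snap('top','t3')
cv2.imwrite('pics/t3c.png',cv2.resize(im2[180:340,350:530,::-1],None,fx=3.6,fy=3.6,interpolation=cv2.INTER_CUBIC))
```

```text
t 4.92 p [ 494.  -294.7  104.8] th -106.0 tilt [ 0.16 -0.14] F [ 0.98 -4.83 -5.12] M [-1.59 -0.22  0.04] w 18.0
t 4.97 p [ 494.  -294.7  104.8] th -106.0 tilt [ 0.16 -0.15] F [ 0.03 -5.18 -5.21] M [-1.57 -0.17  0.01] w 17.8
```

View pics/w3.png

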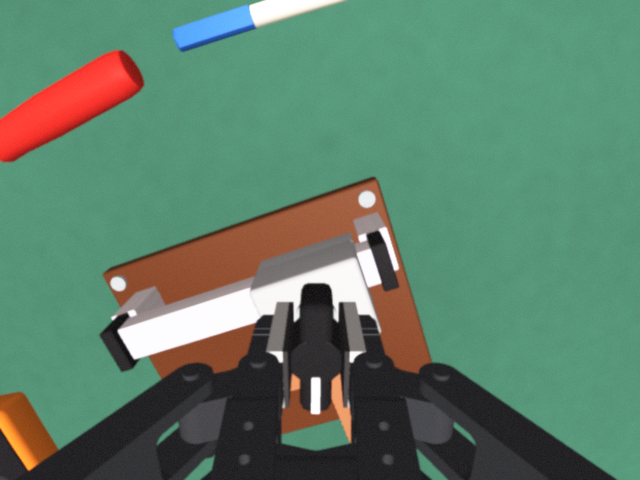

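The bar has turned with the jaws, at about 1.23 rad, so it's past the release point. Next is the slide along stand +x.

jog_arm:
  rows:
    - [[-0.33,-0.94,0],[0,0,0],0.5]
    - [[-0.33,-0.94,0],[0,0,0],0.5]
    - [[-0.33,-0.94,0],[0,0,0],0.5]
    - [[-0.33,-0.94,0],[0,0,0],0.5]
    - [[-0.33,-0.94,0],[0,0,0],0.5]
    - [[-0.33,-0.94,0],[0,0,0],0.5]
    - [[-0.33,-0.94,0],[0,0,0],0.5]
    - [[-0.33,-0.94,0],[0,0,0],0.5]
    - [[0,0,0],[0,0,0],0.5]

```text
clock: 6.15
position: [573.8, -290.0, 104.8]
ee_rot: [-0.602, 0.799, -0.002, 0.0]
contact_force: [1.1, -6.4, -5.1]
gripper_width: 17.9
```

Run:
```python
from h import *
m,im=snap('wrist','w4')
m2,im2=snap('top','t4')
cv2.imwrite('pics/t4c.png',cv2.resize(im2[180:340,350:530,::-1],None,fx=3.6,fy=3.6,interpolation=cv2.INTER_CUBIC))
```

```text
t 6.15 p [ 573.8 -290.   104.8] th -106.0 tilt [ 0.15 -0.14] F [ 1.1  -6.4  -5.15] M [-1.75 -0.31 -0.03] w 17.9
t 6.2 p [ 573.6 -290.   104.8] th -106.0 tilt [ 0.16 -0.14] F [ 2.05 -6.59 -5.13] M [-1.73 -0.31  0.09] w 17.7
```

View pics/w4.png

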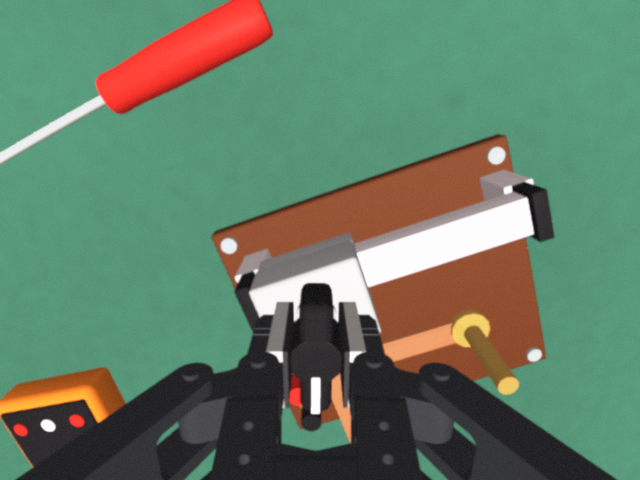

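View pics/t4c.png

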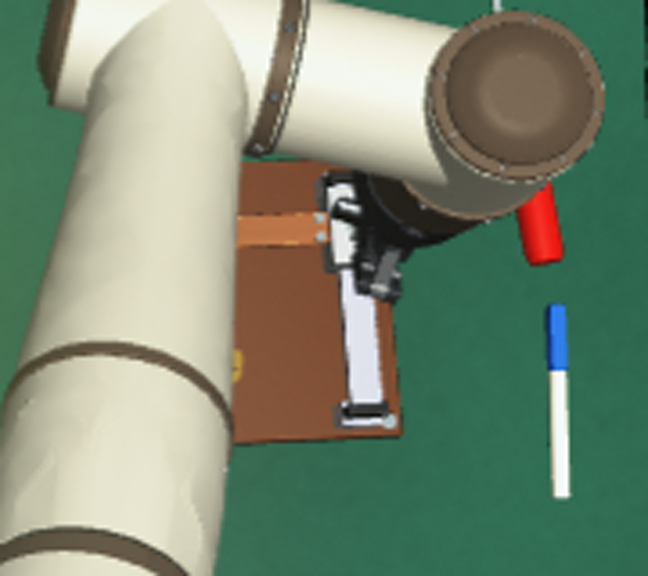

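jog_arm:
  rows:
    - [[-0.08,-0.24,0],[0,0,0],0.5]
    - [[0,0,0],[0,0,0],0.5]

```text
clock: 6.5
position: [574.0, -290.0, 104.8]
ee_rot: [-0.602, 0.799, -0.0, -0.001]
contact_force: [-2.5, -6.4, -3.4]
gripper_width: 18.0
```

```bash
python3 -c "
from h import *
st()"
```

```text
t 6.5 p [ 574.  -290.   104.8] th -106.0 tilt [-0.1 -0.1] F [-2.49 -6.37 -3.38] M [-1.79  0.81  0.06] w 18.0
```

jog_arm:
  rows:
    - [[0,0,0],[0,0,0],3]
    - [[0,0,0],[0,0,0],5]
    - [[0,0,0],[0,0,0],6]
    - [[0,0,-3],[0,0,0],8.5]
    - [[0,0,-4],[0,0,0],8.5]
    - [[0,0,-5],[0,0,0],8.5]
    - [[0,0,0],[0,0,-8],8.5]
    - [[0,0,0],[0,0,-8],8.5]

```text
clock: 7.5
position: [575.8, -287.9, 225.7]
ee_rot: [0.709, -0.705, 0.001, -0.001]
contact_force: [-0.1, -0.1, -0.3]
gripper_width: 85.0
```

Run:
```python
from h import *
m,im=snap('wrist','w5')
plan([577.5,259.6,225],-90)
```

```text
t 7.5 p [ 575.8 -287.9  225.7] th -89.7 tilt [ 0.16 -0.01] F [-0.12 -0.14 -0.28] M [-0.04  0.02  0.01] w 85.0
t 7.55 p [ 575.6 -287.9  225.1] th -89.5 tilt [ 0.09 -0.  ] F [ 0.32 -0.26 -0.5 ] M [0.02 0.02 0.  ] w 84.9
turn [-0.1 -0.   0.5] shift cm [-5.475e+01 -1.900e-01  1.000e-02]
```

View pics/w5.png

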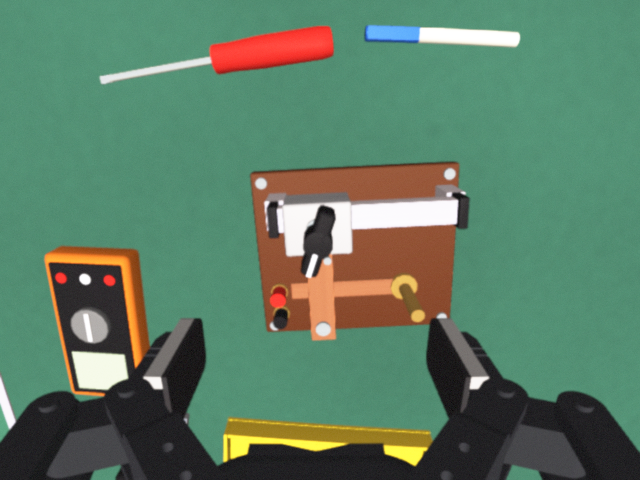

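The carriage is now at the far end stop, the knob is turned, and the rod stands free at (404,288) to (418,316).

Run:
```python
from h import *
m=eyes.camera_model('wrist'); im=cv2.imread('pics/w5.png')
cv2.imwrite('pics/w5c.png',cv2.resize(im[150:350,240:470],None,fx=3.2,fy=3.2,interpolation=cv2.INTER_CUBIC))
print(onz(m,(418,316),75),onz(m,(404,287),21))
loc=[(140,48,12),(140,-117,12),(-50,-117,12),(-50,48,12)]
```

```text
[ 489.27321621 -206.98751353   75.        ] [ 489.98006244 -208.44235865   21.        ]
```

jog_arm:
  rows:
    - [[-5.5,-0.02,0],[0,0,0.5],8.5]
    - [[-5.5,-0.02,0],[0,0,0],8.5]
    - [[-5.5,-0.02,0],[0,0,0],8.5]
    - [[-5.5,-0.02,0],[0,0,0],8.5]
    - [[-5.5,-0.02,0],[0,0,0],8.5]
    - [[-5.5,-0.02,0],[0,0,0],8.5]
    - [[-5.5,-0.02,0],[0,0,0],8.5]
    - [[-5.5,-0.02,0],[0,0,0],8.5]
    - [[-5.5,-0.02,0],[0,0,0],8.5]
    - [[-5.3,-0.02,0],[0,0,0],8.5]

```text
clock: 8.8
position: [581.1, 261.9, 224.6]
ee_rot: [-0.704, 0.71, -0.0, 0.0]
contact_force: [0.7, -0.8, -0.4]
gripper_width: 84.6
```

jog_arm:
  rows:
    - [[0,0,0],[0,0,0],8.5]
    - [[0,0,0],[0,0,0],8.5]

```text
clock: 9.05
position: [581.1, 259.7, 224.1]
ee_rot: [-0.704, 0.71, 0.0, -0.0]
contact_force: [-0.7, -0.3, -0.2]
gripper_width: 84.9
```

Run:
```python
from h import *
m,im=snap('wrist','w6')
print([(round(d['conf'],2),[round(d['position'][0]*640,1),round(d['position'][1]*480,1)]) for d in nets.boxes_of('wrist','core_a')])
F=[]
for i in range(8):
    eyes.get_image('top'); F.append(arm.read_state()['contact_force'])
print('F0',np.mean(F,0),np.std(F,0)); print(arm.read_state()['joint_efforts'].round(3))
```

```text
t 9.05 p [581.1 259.7 224.1] th -90.5 tilt [-0.03 -0.02] F [-0.69 -0.26 -0.21] M [ 0.01 -0.06 -0.04] w 84.9
[(0.91, [288.8, 309.8]), (0.9, [471.4, 216.2]), (0.76, [560.1, 259.6]), (0.75, [324.7, 217.2]), (0.75, [576.1, 73.5])]
F0 [-0.06481938 -0.19431717  0.18844646] [0.33130202 0.57769032 0.23529555]
[-5.5000e-02 -4.0435e+01  1.8827e+01  4.1860e+00 -1.0000e-03 -0.0000e+00]
```

View pics/w6.png

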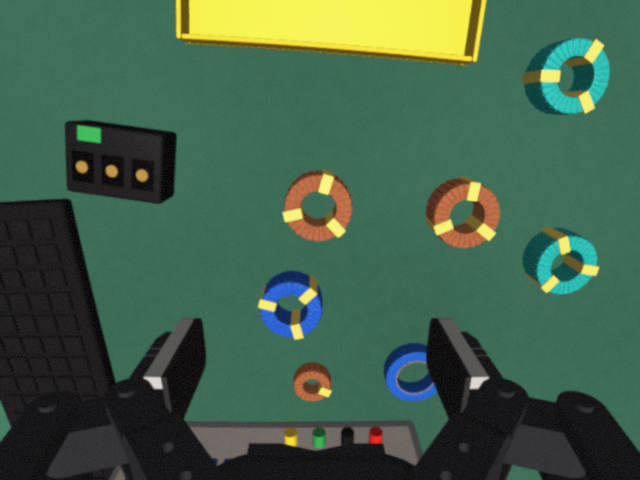

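View pics/w5c.png

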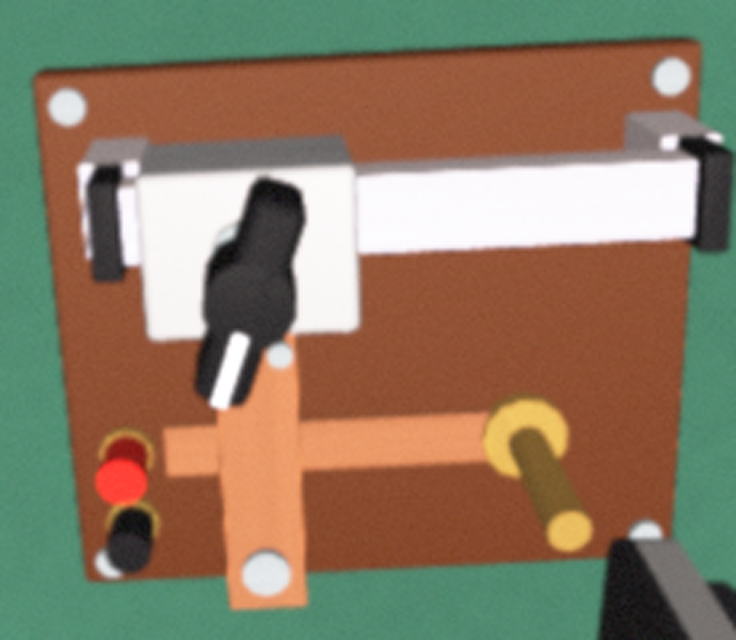

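Run:
```python
from h import *
m=eyes.camera_model('wrist'); im=cv2.imread('pics/w6.png')
cv2.imwrite('pics/w6c.png',cv2.resize(im[150:270,260:520],None,fx=3,fy=3,interpolation=cv2.INTER_CUBIC))
hsv=cv2.cvtColor(im,cv2.COLOR_BGR2HSV); mk=((hsv[...,0]<35)&(hsv[...,1]>60)).astype(np.uint8)
for r in [(270,160,365,255),(415,165,512,260)]:
    x0,y0,x1,y1=r; k=mk[y0:y1,x0:x1]; k=cv2.morphologyEx(k,cv2.MORPH_OPEN,np.ones((3,3)))
    c=max(cv2.findContours(k,cv2.RETR_EXTERNAL,cv2.CHAIN_APPROX_NONE)[0],key=cv2.contourArea)
    pts=c[:,0]+[x0,y0]
    # fit: silhouette of cylinder r30 h30 at (X,Y)
    a=np.linspace(0,2*np.pi,72,endpoint=False)
    def hull(p):
        P=[[p[0]+29.5*np.cos(t),p[1]+29.5*np.sin(t),z] for z in (1.5,28.5) for t in a]
        return cv2.convexHull(proj(m,P).astype(np.float32))
    hp=cv2.convexHull(pts.astype(np.float32)); 
    f=lambda p:[cv2.pointPolygonTest(hull(p),(float(u),float(v)),True) for u,v in hp[:,0]]
    g=onz(m,hp[:,0].mean(0),15); s=least_squares(f,g[:2],diff_step=1e-3); print(s.x,np.std(s.fun),np.mean(s.fun))
plan([s.x[0],s.x[1],100])
```

```text
[579.87691331 259.87780142] 0.6854192893678318 -1.1151369073050024
[446.47488629 267.63020189] 0.7228207754654372 -1.0011040082196583
t 9.55 p [581.5 259.3 224.4] th -90.5 tilt [0.01 0.01] F [-0.29 -0.24  0.19] M [ 0.02 -0.    0.03] w 85.0
turn [-0.  0. -0.] shift cm [-0.71 13.51 12.44]
```

View pics/w6c.png

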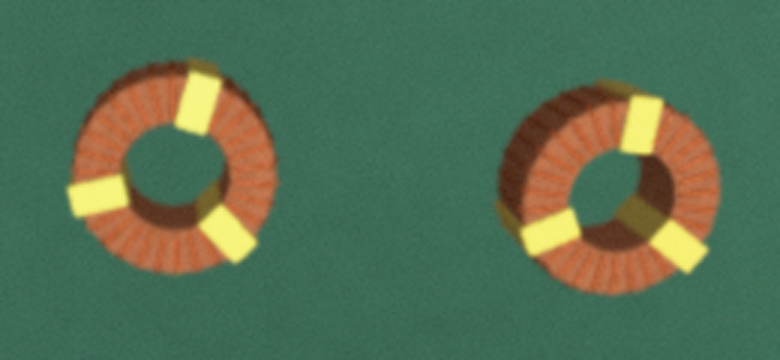

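jog_arm:
  rows:
    - [[-0.04,0.2,4],[0,0,0],8.5]
    - [[0,0,5],[0,0,0],8.5]
    - [[0,0,5],[0,0,0],8.5]
    - [[0,0,4.5],[0,0,0],8.5]
    - [[0,0,2.5],[0,0,0],8.5]
    - [[0,0,1],[0,0,0],8.5]
    - [[0,0,0],[0,0,0],8.5]
    - [[0,0,0],[0,0,0],8.5]

```text
clock: 10.55
position: [580.3, 260.8, 5.8]
ee_rot: [-0.704, 0.71, -0.0, 0.001]
contact_force: [0.4, -0.3, -0.0]
gripper_width: 85.2
```

Run:
```python
from h import *
m,im=snap('wrist','w7'); plan([579.5,259.7,-1],-90)
print(proj(m,[[579.5,259.7,30]]))
```

```text
t 10.55 p [580.3 260.8   5.8] th -90.5 tilt [0.14 0.09] F [ 0.4  -0.28 -0.04] M [-0.01 -0.04 -0.  ] w 85.2
t 10.6 p [580.3 260.7   5.9] th -90.5 tilt [0.14 0.1 ] F [ 0.33 -0.12 -0.65] M [ 0.03  0.01 -0.02] w 85.2
turn [-0.1  0.1 -0.5] shift cm [0.1  0.08 0.69]
[[318.87887696 354.57560571]]
```

View pics/w7.png

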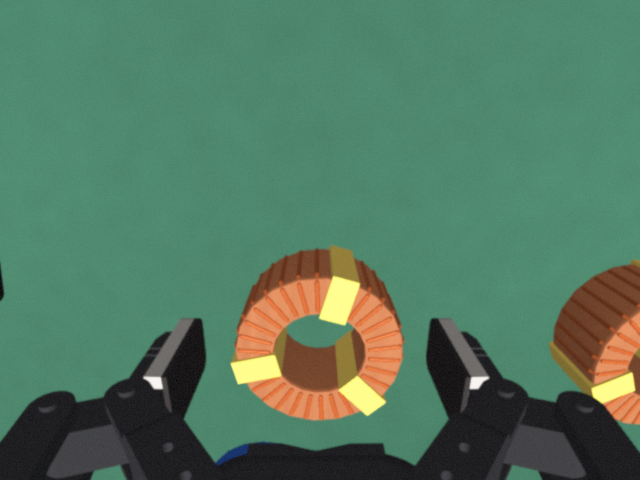

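jog_arm:
  rows:
    - [[0.25,0.06,0.6],[0,0,-0.5],8.5]
    - [[0,0,0],[0,0,0],7]
    - [[0,0,0],[0,0,0],6]
    - [[0,0,0],[0,0,0],5]
    - [[0,0,0],[0,0,0],4]
    - [[0,0,0],[0,0,0],4]

```text
clock: 11.35
position: [579.3, 257.8, -0.9]
ee_rot: [0.707, -0.707, 0.0, -0.001]
contact_force: [-0.1, -1.1, 4.2]
gripper_width: 57.8
```

Run:
```python
from h import *
m,im=snap('wrist','w8')
```

```text
t 11.35 p [579.3 257.8  -0.9] th -90.0 tilt [0.07 0.02] F [-0.13 -1.14  4.2 ] M [-0.28 -0.04 -0.05] w 57.8
```

View pics/w8.png

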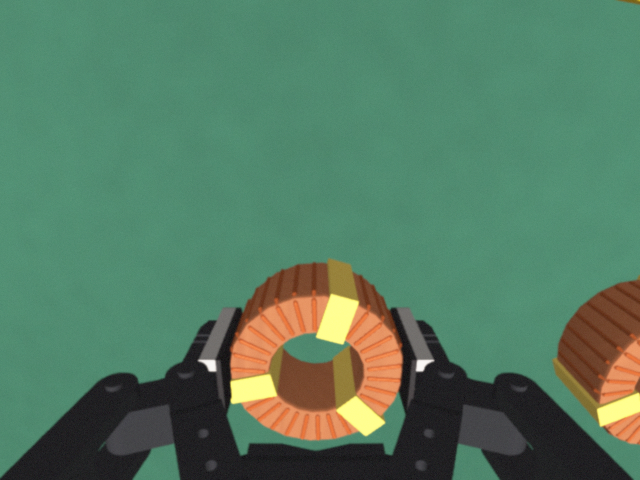

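The core is gripped centrally, at (316,366), with a width of 57.8 mm. I'll lift it and weigh it.

jog_arm:
  rows:
    - [[0,0,-1],[0,0,0],4]
    - [[0,0,-3],[0,0,0],4]
    - [[0,0,-4],[0,0,0],4]
    - [[0,0,-4],[0,0,0],4]
    - [[0,0,-3],[0,0,0],4]
    - [[0,0,0],[0,0,0],4]
    - [[0,0,0],[0,0,0],4]
    - [[0,0,0],[0,0,0],4]
    - [[0,0,0],[0,0,0],4]

```text
clock: 12.52
position: [578.2, 257.3, 146.7]
ee_rot: [0.707, -0.707, -0.0, 0.001]
contact_force: [0.1, 0.0, -4.5]
gripper_width: 58.3
```

```bash
cat >> h.py <<'E'
def weigh(n=20):
    F=[];E=[]
    for i in range(n):
        eyes.get_image('top'); s=arm.read_state(); F.append(s['contact_force']);E.append(s['joint_efforts'])
    print('F',np.mean(F,0).round(3),np.std(F,0).round(3),'eff',np.mean(E,0).round(3),np.std(E,0).round(3))
E
python3 - <<'E'
from h import *
weigh(); st()
m,im=snap('wrist','w9')
E
```

```text
F [-0.175 -0.142 -4.257] [0.635 0.563 0.528] eff [ 0.0000e+00 -4.4094e+01  1.8788e+01  4.3990e+00  5.0000e-03  0.0000e+00] [0.001 0.047 0.039 0.008 0.003 0.   ]
t 13.53 p [578.7 257.6 148.3] th -90.0 tilt [0. 0.] F [-0.92 -1.26 -4.33] M [ 0.05  0.03 -0.01] w 58.0
t 13.53 p [578.7 257.6 148.3] th -90.0 tilt [0. 0.] F [-0.92 -1.26 -4.33] M [ 0.05  0.03 -0.01] w 58.0
```

View pics/w9.png

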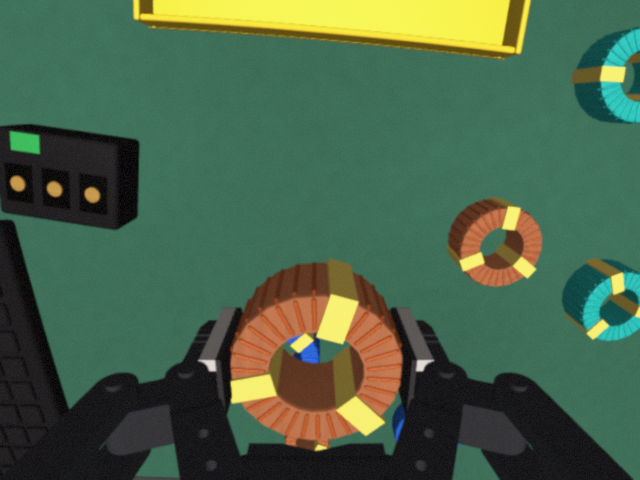

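Core 1 weighs about 4.3 N (0.44 kg), so it's probably the heavy one. I'll set it back in place and weigh the other.

jog_arm:
  rows:
    - [[0,0,3],[0,0,0],4]
    - [[0,0,4],[0,0,0],4]
    - [[0,0,4],[0,0,0],4]
    - [[0,0,2.5],[0,0,0],4]
    - [[0,0,1],[0,0,0],4]
    - [[0,0,0.2],[0,0,0],4]
    - [[0,0,0],[0,0,0],4]

```text
clock: 14.45
position: [579.6, 258.2, 2.5]
ee_rot: [0.707, -0.707, 0.0, -0.001]
contact_force: [0.3, 0.2, -3.8]
gripper_width: 57.9
```

Run:
```python
from h import *
st()
```

```text
t 14.45 p [579.6 258.2   2.5] th -90.0 tilt [0.12 0.07] F [ 0.26  0.22 -3.82] M [-0.02 -0.02  0.05] w 57.9
```

jog_arm:
  rows:
    - [[0,0,0.25],[0,0,0],4]
    - [[0,0,0.1],[0,0,0],4]
    - [[0,0,0],[0,0,0],6.5]
    - [[0,0,0],[0,0,0],8.5]
    - [[0,0,0],[0,0,0],8.5]
    - [[0,0,-4],[0,0,0],8.5]
    - [[0,0,-5],[0,0,0],8.5]
    - [[0,0,-5],[0,0,0],8.5]
    - [[0,0,0],[0,0,0],8.5]

```text
clock: 15.58
position: [581.4, 259.3, 143.5]
ee_rot: [0.708, -0.707, 0.001, -0.005]
contact_force: [0.1, 1.0, -1.2]
gripper_width: 85.1
```

Run:
```python
from h import *
plan([446.4,266.5,140],-90)
```

```text
t 15.57 p [581.4 259.3 143.5] th -89.9 tilt [0.55 0.34] F [ 0.14  0.96 -1.23] M [ 0.02  0.03 -0.04] w 85.1
turn [-0.5  0.3  0.1] shift cm [-0.72 13.5   0.35]
```

jog_arm:
  rows:
    - [[-0.2,4.5,0],[0,0,0],8.5]
    - [[-0.3,4.5,0],[0,0,0],8.5]
    - [[-0.2,4.4,0],[0,0,0],8.5]
    - [[0,0,0],[0,0,0],8.5]
    - [[0,0,0],[0,0,0],8.5]

```text
clock: 16.2
position: [445.1, 264.9, 137.8]
ee_rot: [0.707, -0.707, 0.0, -0.0]
contact_force: [1.0, -0.0, 0.3]
gripper_width: 85.0
```

Run:
```python
from h import *
m,im=snap('wrist','w10')
print(proj(m,[[446.4,266.5,30]]))
plan([446.4,266.5,0],-90)
```

```text
t 16.2 p [445.1 264.9 137.8] th -89.9 tilt [0.03 0.01] F [ 0.99 -0.05  0.3 ] M [ 0.07 -0.   -0.04] w 85.0
[[314.29403253 242.02262285]]
t 16.25 p [445.4 264.8 137.7] th -90.0 tilt [0.02 0.01] F [ 0.59 -0.63  0.02] M [-0.07  0.01 -0.03] w 85.0
turn [-0.  0.  0.] shift cm [-0.17 -0.1  13.77]
```

View pics/w10.png

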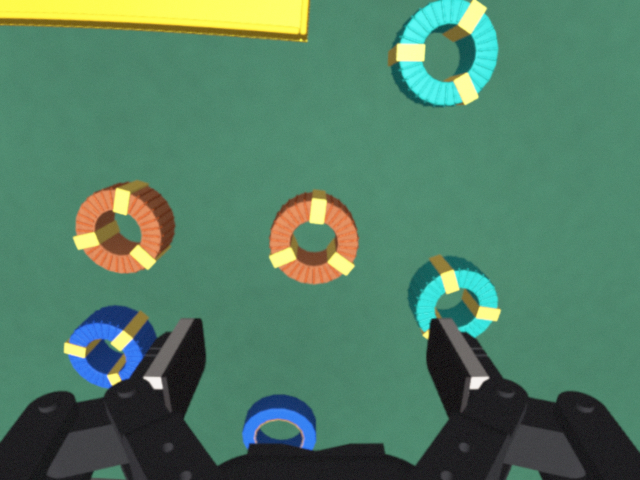

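jog_arm:
  rows:
    - [[-0.07,-0.1,3],[0,0,0],8.5]
    - [[0,0,5],[0,0,0],8.5]
    - [[0,0,4],[0,0,0],8.5]
    - [[0,0,1.5],[0,0,0],8.5]
    - [[0,0,0.1],[0,0,0],8.5]
    - [[0,0,0],[0,0,0],8.5]

```text
clock: 17.0
position: [446.9, 266.1, 3.0]
ee_rot: [0.707, -0.707, 0.0, -0.001]
contact_force: [-0.3, -0.2, 0.5]
gripper_width: 85.2
```

Run:
```python
from h import *
m,im=snap('wrist','w11')
print(proj(m,[[446.4,266.5,30]]))
plan([446.4,265.5,-1],-90)
```

```text
t 17.0 p [446.9 266.1   3. ] th -90.0 tilt [0.11 0.11] F [-0.27 -0.24  0.51] M [-0.04 -0.07  0.03] w 85.2
[[317.88672515 362.9047913 ]]
t 17.05 p [446.8 266.2   3.3] th -90.0 tilt [0.13 0.13] F [-0.03  0.94  0.06] M [ 0.01  0.   -0.01] w 84.8
turn [-0.1  0.1  0. ] shift cm [0.07 0.04 0.43]
```

View pics/w11.png

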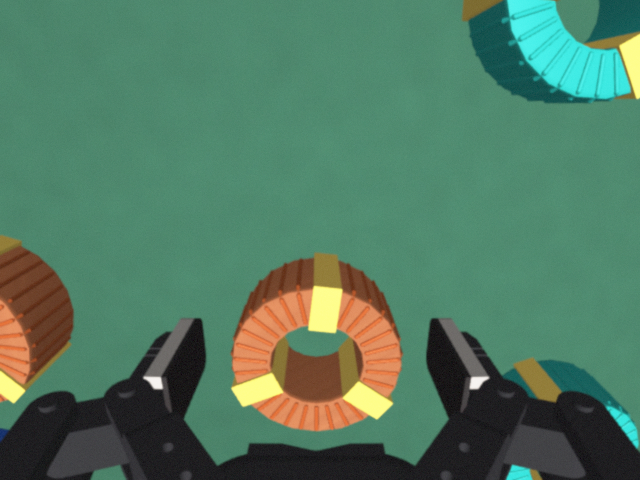

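jog_arm:
  rows:
    - [[0.12,0.0,0.4],[0,0,0],8.5]
    - [[0,0,0],[0,0,0],7]
    - [[0,0,0],[0,0,0],6]
    - [[0,0,0],[0,0,0],5]
    - [[0,0,0],[0,0,0],4]
    - [[0,0,0],[0,0,0],4]

```text
clock: 17.8
position: [446.0, 264.3, -1.1]
ee_rot: [0.707, -0.707, 0.0, -0.0]
contact_force: [-0.5, -0.6, 6.6]
gripper_width: 59.2
```

jog_arm:
  rows:
    - [[0,0,-1],[0,0,0],4]
    - [[0,0,-3],[0,0,0],4]
    - [[0,0,-4],[0,0,0],4]
    - [[0,0,-4],[0,0,0],4]
    - [[0,0,-3],[0,0,0],4]
    - [[0,0,0],[0,0,0],4]
    - [[0,0,0],[0,0,0],4]
    - [[0,0,0],[0,0,0],4]
    - [[0,0,0],[0,0,0],4]

```text
clock: 18.92
position: [445.3, 263.6, 146.6]
ee_rot: [0.707, -0.707, 0.0, 0.001]
contact_force: [0.7, 0.5, -3.4]
gripper_width: 59.2
```

Run:
```python
from h import *
weigh(); m,im=snap('wrist','w12'); plan([560,55,148],-90)
```

```text
F [-0.008  0.05  -3.167] [0.553 0.462 0.478] eff [-0.0000e+00 -3.2830e+01  1.7115e+01  3.9590e+00  8.0000e-03  0.0000e+00] [0.002 0.03  0.03  0.006 0.003 0.   ]
t 19.93 p [445.7 264.1 147.8] th -90.0 tilt [-0.  0.] F [ 0.16 -0.21 -3.15] M [-0.   -0.01  0.03] w 58.9
t 19.98 p [445.7 264.1 147.8] th -90.0 tilt [-0.  0.] F [ 0.68  0.18 -3.16] M [-0.01  0.01  0.03] w 59.2
turn [0. 0. 0.] shift cm [ 2.091e+01 -1.143e+01 -2.000e-02]
```

View pics/w12.png

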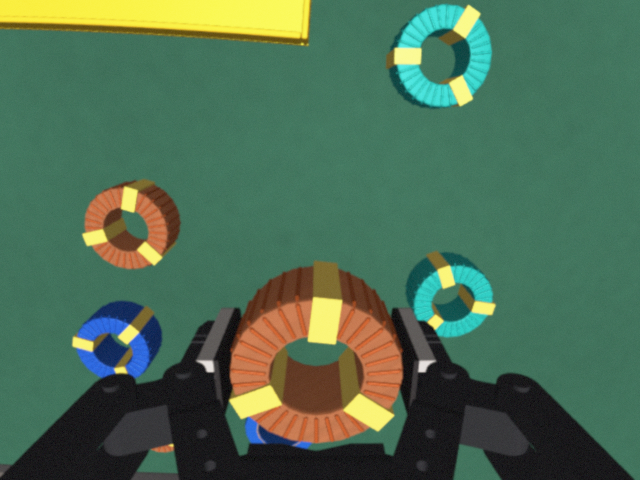

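Core 2 weighs 3.17 N against 4.26 N, a difference of about 110 g, so it is the lighter one and goes to the tray.

jog_arm:
  rows:
    - [[4.2,-2.3,0],[0,0,0],4]
    - [[4.2,-2.3,0],[0,0,0],4]
    - [[4.2,-2.3,0],[0,0,0],4]
    - [[4.2,-2.3,0],[0,0,0],4]
    - [[4.1,-2.2,0],[0,0,0],4]
    - [[0,0,0],[0,0,0],4]
    - [[0,0,4],[0,0,0],4]
    - [[0,0,4],[0,0,0],4]
    - [[0,0,2],[0,0,0],4]
    - [[0,0,0],[0,0,0],4]

```text
clock: 21.22
position: [558.5, 55.3, 46.2]
ee_rot: [0.707, -0.707, -0.001, 0.002]
contact_force: [1.1, 0.4, -3.1]
gripper_width: 58.8
```

Run:
```python
from h import *
plan([560,55,3],-90); m,im=snap('wrist','w13')
```

```text
t 21.23 p [558.5  55.3  46.2] th -89.9 tilt [-0.23 -0.08] F [ 1.14  0.38 -3.05] M [-0.04 -0.02 -0.03] w 58.8
turn [ 0.2 -0.1  0.1] shift cm [ 0.03 -0.15  4.32]
t 21.23 p [558.5  55.3  46.2] th -89.9 tilt [-0.23 -0.08] F [ 1.14  0.38 -3.05] M [-0.04 -0.02 -0.03] w 58.8
```

View pics/w13.png

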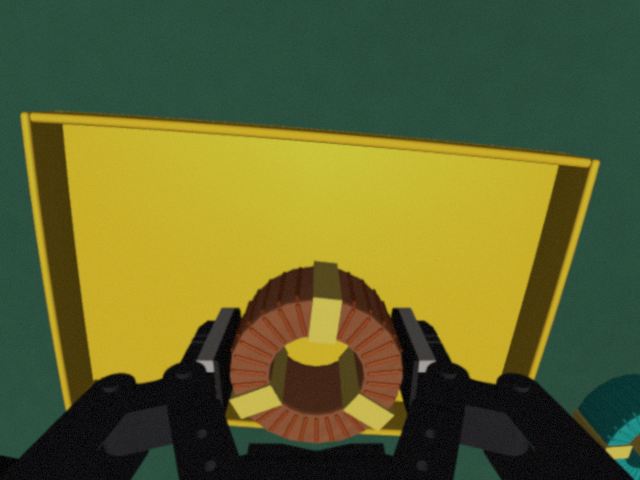

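jog_arm:
  rows:
    - [[0,-0.1,2.5],[0,0,0],4]
    - [[0,0,1.2],[0,0,0],4]
    - [[0,0,0.4],[0,0,0],4]
    - [[0,0,0],[0,0,0],4]

```text
clock: 21.78
position: [561.3, 55.3, 7.4]
ee_rot: [0.707, -0.707, 0.0, -0.0]
contact_force: [-0.1, -0.6, -3.2]
gripper_width: 59.2
```

Run:
```python
from h import *
st()
```

```text
t 21.77 p [561.3  55.3   7.4] th -90.0 tilt [0.05 0.01] F [-0.15 -0.63 -3.21] M [0.03 0.   0.  ] w 59.2
```

jog_arm:
  rows:
    - [[0,0,0.25],[0,0,0],4]
    - [[0,0,0.12],[0,0,0],4]
    - [[0,0,0],[0,0,0],4]

```text
clock: 22.15
position: [560.9, 55.1, 3.2]
ee_rot: [0.707, -0.707, 0.0, -0.0]
contact_force: [-0.1, 0.0, -3.5]
gripper_width: 58.9
```

jog_arm:
  rows:
    - [[0,0,0.1],[0,0,0],4]
    - [[0,0,0],[0,0,0],6.5]
    - [[0,0,0],[0,0,0],8.5]
    - [[0,0,0],[0,0,0],8.5]
    - [[0,0,-4],[0,0,0],8.5]
    - [[0,0,-5],[0,0,0],8.5]
    - [[0,0,-5],[0,0,0],8.5]
    - [[0,0,0],[0,0,0],8.5]

```text
clock: 23.15
position: [563.7, 55.9, 147.0]
ee_rot: [0.708, -0.707, 0.003, -0.005]
contact_force: [-1.8, 0.2, 0.1]
gripper_width: 84.7
```

Run:
```python
from h import *
m,im=snap('wrist','w14')
print(proj(m,[[560.8,55,34]]))
plan([579,258,145],-90)
```

```text
t 23.15 p [563.7  55.9 147. ] th -89.9 tilt [0.59 0.17] F [-1.84  0.21  0.11] M [-0.03  0.04 -0.02] w 84.7
[[322.17954063 235.51835858]]
t 23.2 p [561.9  55.5 144.3] th -90.0 tilt [0.27 0.11] F [ 0.16 -0.8  -0.54] M [ 0.03  0.04 -0.04] w 85.0
turn [-0.3  0.1  0. ] shift cm [-20.25  -1.71  -0.07]
```

View pics/w14.png

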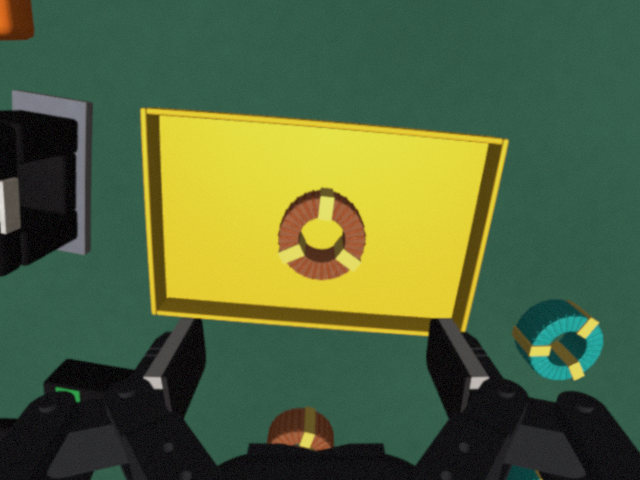

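The light core lies flat near the tray's centre, at (322,236), and has been let go. Now back for the heavier core.

jog_arm:
  rows:
    - [[-5.0,-0.4,0],[0,0,0],8.5]
    - [[-5.1,-0.4,0],[0,0,0],8.5]
    - [[-5.1,-0.4,0],[0,0,0],8.5]
    - [[-5.1,-0.4,0],[0,0,0],8.5]
    - [[0,0,0],[0,0,0],8.5]
    - [[0,0,0],[0,0,0],8.5]

```text
clock: 23.95
position: [575.8, 257.5, 140.4]
ee_rot: [0.707, -0.707, -0.0, 0.002]
contact_force: [-0.7, 0.5, -0.5]
gripper_width: 84.9
```

Run:
```python
from h import *
m,im=snap('wrist','w15')
print(proj(m,[[579,258,30]]))
plan([579,258,3],-90)
```

```text
t 23.95 p [575.8 257.5 140.4] th -90.0 tilt [-0.16 -0.11] F [-0.73  0.5  -0.49] M [-0.01  0.03 -0.01] w 84.9
[[311.04422402 239.45500424]]
t 24.0 p [576.1 257.  140.9] th -90.0 tilt [-0.13 -0.09] F [-0.16 -0.55  0.3 ] M [-0.01  0.   -0.02] w 85.2
turn [ 0.1 -0.1 -0. ] shift cm [-0.1  -0.29 13.79]
```

View pics/w15.png

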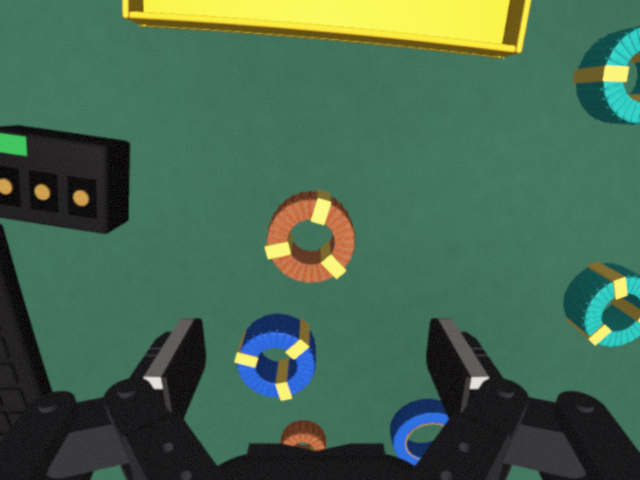

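The core is where I left it, at (310,237), matching the prediction.

jog_arm:
  rows:
    - [[-0.05,-0.25,3],[0,0,0],8.5]
    - [[0,0,5],[0,0,0],8.5]
    - [[0,0,4],[0,0,0],8.5]
    - [[0,0,1.8],[0,0,0],8.5]
    - [[0,0,0.2],[0,0,0],8.5]
    - [[0,0,0],[0,0,0],8.5]

```text
clock: 24.75
position: [580.4, 259.0, 3.7]
ee_rot: [0.707, -0.707, 0.0, -0.001]
contact_force: [0.3, 0.7, 0.7]
gripper_width: 85.1
```

Run:
```python
from h import *
plan([579.2,257.5,-1],-90)
```

```text
t 24.75 p [580.4 259.    3.7] th -90.0 tilt [0.14 0.08] F [0.31 0.69 0.65] M [ 0.05 -0.05 -0.08] w 85.1
turn [-0.1  0.1  0. ] shift cm [0.15 0.12 0.47]
```

jog_arm:
  rows:
    - [[0.1,0.08,0.35],[0,0,0],8.5]
    - [[0,0,0],[0,0,0],7]
    - [[0,0,0],[0,0,0],6]
    - [[0,0,0],[0,0,0],5]
    - [[0,0,0],[0,0,0],4]
    - [[0,0,0],[0,0,0],4]

```text
clock: 25.5
position: [579.2, 258.0, -0.1]
ee_rot: [0.707, -0.707, 0.0, -0.001]
contact_force: [-1.4, -1.0, 5.9]
gripper_width: 57.8
```

jog_arm:
  rows:
    - [[0,0,-1],[0,0,0],4]
    - [[0,0,-3],[0,0,0],4]
    - [[0,0,-4],[0,0,0],4]
    - [[0,0,-4],[0,0,0],4]
    - [[0,0,-4],[0,0,0],4]
    - [[0,0,-4],[0,0,0],4]
    - [[0,0,-1],[0,0,0],4]
    - [[0,0,0],[0,0,0],4]
    - [[0,0,0],[0,0,0],4]
    - [[0,0,0],[0,0,0],4]

```text
clock: 26.75
position: [577.8, 257.2, 206.5]
ee_rot: [0.707, -0.707, -0.0, 0.002]
contact_force: [0.6, 0.1, -3.5]
gripper_width: 57.8
```

Run:
```python
from h import *
weigh(8); m,im=snap('wrist','w16'); plan([488.7,-207.5,205],-90)
```

```text
F [-0.085 -0.224 -3.898] [0.53  0.375 0.369] eff [-0.0000e+00 -4.2817e+01  2.0058e+01  4.6980e+00  1.0000e-03  0.0000e+00] [0.001 0.057 0.031 0.007 0.005 0.   ]
t 27.15 p [578.4 257.6 208.6] th -90.0 tilt [-0.  0.] F [ 0.09 -0.2  -3.34] M [0.01 0.07 0.04] w 57.6
t 27.2 p [578.5 257.6 208.6] th -90.0 tilt [0. 0.] F [ 0.62  0.24 -3.79] M [ 0.   -0.05 -0.04] w 57.7
turn [-0.  0.  0.] shift cm [46.51  8.98  0.36]
```

View pics/w16.png

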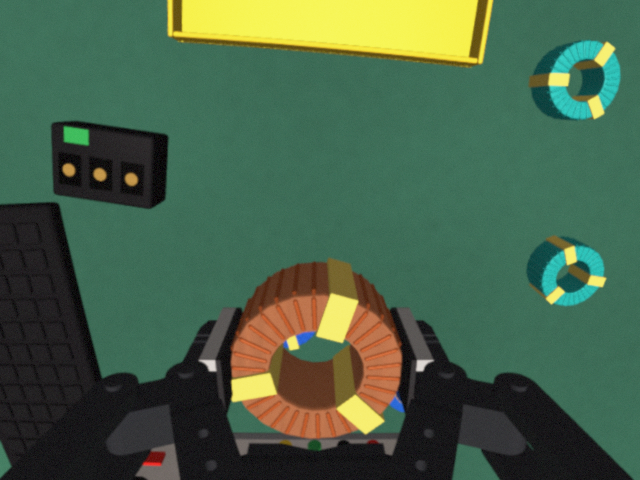

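jog_arm:
  rows:
    - [[3,0.6,0],[0,0,0],4]
    - [[5,0.95,0],[0,0,0],4]
    - [[5,0.95,0],[0,0,0],4]
    - [[5,0.95,0],[0,0,0],4]
    - [[5,0.95,0],[0,0,0],4]
    - [[5,0.95,0],[0,0,0],4]
    - [[5,0.95,0],[0,0,0],4]
    - [[5,0.95,0],[0,0,0],4]
    - [[5,0.95,0],[0,0,0],4]
    - [[3.5,0.7,0],[0,0,0],4]

```text
clock: 28.45
position: [489.1, -209.4, 209.1]
ee_rot: [-0.707, 0.707, -0.0, 0.0]
contact_force: [1.2, -0.5, -4.8]
gripper_width: 58.0
```

jog_arm:
  rows:
    - [[0,0,0],[0,0,9],4]
    - [[0,0,0],[0,0,9],4]
    - [[0,0,0],[0,0,9],4]
    - [[0,0,0],[0,0,9],4]
    - [[0,0,0],[0,0,9],4]
    - [[0,0,0],[0,0,9],4]
    - [[0,0,0],[0,0,9],4]
    - [[0,0,0],[0,0,9],4]
    - [[0,0,0],[0,0,9],4]
    - [[0,0,0],[0,0,6],4]

```text
clock: 29.7
position: [489.7, -207.4, 209.0]
ee_rot: [-0.024, 1.0, -0.0, 0.0]
contact_force: [0.0, 0.9, -4.4]
gripper_width: 57.8
```

jog_arm:
  rows:
    - [[0,0,0],[0,0,0],4]
    - [[0,0,0],[0,0,0],4]

```text
clock: 29.95
position: [489.7, -207.4, 208.8]
ee_rot: [-0.027, 1.0, -0.0, 0.0]
contact_force: [-0.2, -0.1, -4.5]
gripper_width: 57.7
```

Run:
```python
from h import *
m,im=snap('wrist','w17'); p=arm.read_state()['position']
print('ring top pred',proj(m,[p+[0,0,30.6],p+[0,0,.6]]), 'rod top/foot',proj(m,[[488.7,-207.5,75],[488.7,-207.5,21]]))
ms,ims=snap('side','s17'); cv2.imwrite('pics/s17c.png',cv2.resize(ims[130:270,290:490,::-1],None,fx=4,fy=4,interpolation=cv2.INTER_CUBIC))
plan([488.7,-207.5,120],180)
```

```text
t 29.95 p [ 489.7 -207.4  208.8] th -176.9 tilt [ 0.02 -0.  ] F [-0.21 -0.06 -4.55] M [ 0.03 -0.02  0.02] w 57.7
ring top pred [[318.35751776 365.19167336]
 [317.84558872 320.41438752]] rod top/foot [[316.71678322 225.68342196]
 [316.5179595  207.98704505]]
t 30.0 p [ 489.7 -207.4  208.8] th -176.9 tilt [ 0.02 -0.  ] F [-0.6   0.76 -5.9 ] M [ 0.01 -0.04  0.07] w 57.9
t 30.05 p [ 489.7 -207.4  208.7] th -176.9 tilt [ 0.01 -0.  ] F [ 0.05 -0.46 -4.13] M [ 0.01 -0.    0.02] w 57.7
turn [-0.   0.   3.1] shift cm [ 0.1  -0.01  8.87]
```

View pics/w17.png

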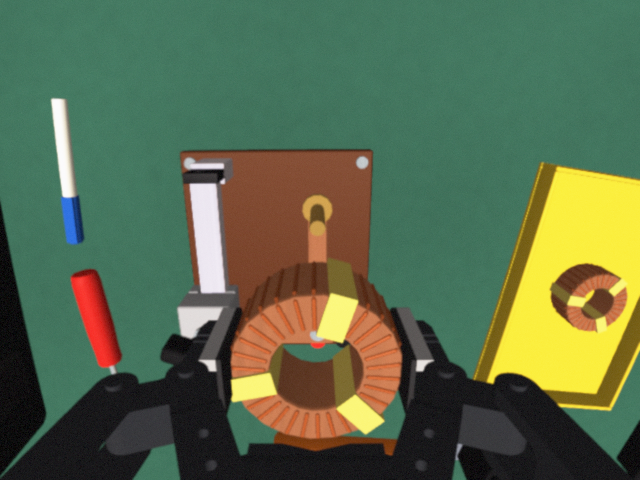

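View pics/s17c.png

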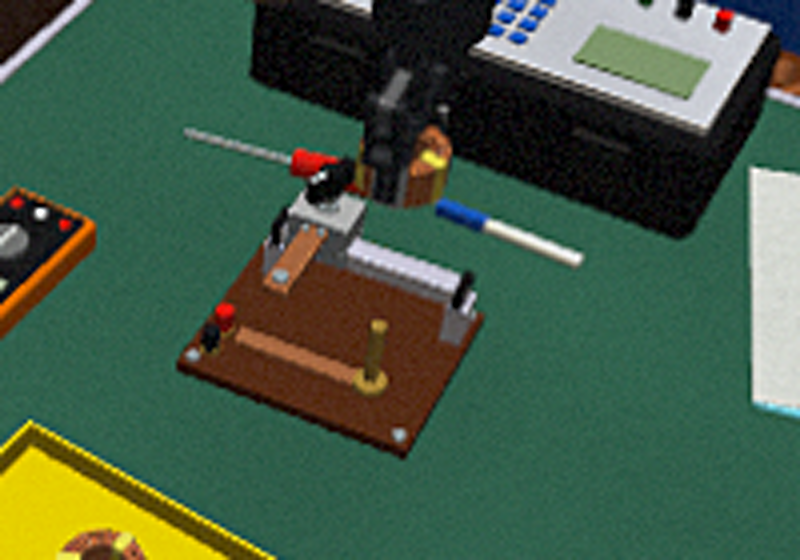

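The rod top at (316,228) is within 2 px of the prediction, and the ring is centred in the jaws. I'll lower to just above the rod.

jog_arm:
  rows:
    - [[0,0,2],[0,0,0],4]
    - [[0,0,3.5],[0,0,0],4]
    - [[0,0,3],[0,0,0],4]
    - [[0,0,1.3],[0,0,0],4]
    - [[0,0,0],[0,0,0],4]
    - [[0,0,0],[0,0,0],4]

```text
clock: 30.8
position: [490.8, -207.7, 111.9]
ee_rot: [-0.027, 1.0, -0.0, 0.001]
contact_force: [0.5, 1.8, -4.1]
gripper_width: 58.2
```

Run:
```python
from h import *
m,im=snap('wrist','w18'); p=arm.read_state()['position']
print('ring top pred',proj(m,[p+[0,0,30.6],p+[0,0,.6]]), 'rod top/foot',proj(m,[[489,-207.5,75],[489,-207.5,21]]))
ms,ims=snap('side','s18'); cv2.imwrite('pics/s18c.png',cv2.resize(ims[130:270,290:490,::-1],None,fx=4,fy=4,interpolation=cv2.INTER_CUBIC))
plan([489,-207.5,31])
```

```text
t 30.8 p [ 490.8 -207.7  111.9] th -176.9 tilt [ 0.16 -0.04] F [ 0.54  1.78 -4.07] M [-0.03  0.04 -0.05] w 58.2
ring top pred [[318.41580747 365.50356968]
 [317.95656381 320.49101645]] rod top/foot [[318.00260005 278.73444323]
 [317.53986064 243.30713671]]
t 30.85 p [ 490.8 -207.6  112.1] th -176.9 tilt [ 0.17 -0.04] F [ 0.19 -0.18 -3.77] M [-0.01 -0.01  0.02] w 58.0
t 30.9 p [ 490.6 -207.6  112. ] th -177.0 tilt [ 0.16 -0.03] F [-0.09  0.44 -3.94] M [-0.03  0.02 -0.  ] w 57.7
turn [-0.   0.2 -0. ] shift cm [0.16 0.02 8.1 ]
```

View pics/w18.png

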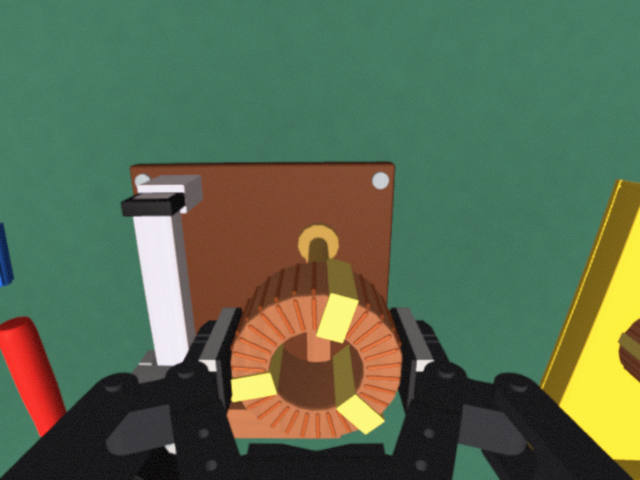

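View pics/s18c.png

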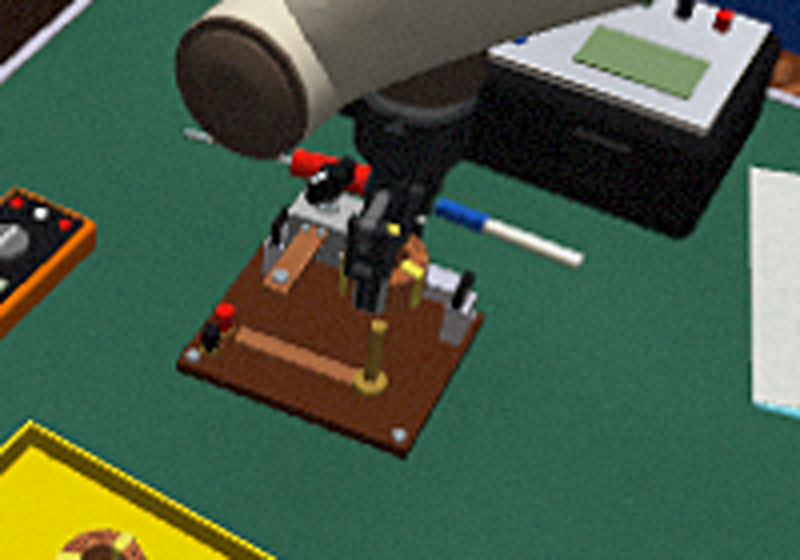

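jog_arm:
  rows:
    - [[0.17,0,1],[0,0,0],4]
    - [[0,0,1.2],[0,0,0],4]
    - [[0,0,0.8],[0,0,0],4]
    - [[0,0,0],[0,0,0],4]
    - [[0,0,0],[0,0,0],4]

```text
clock: 31.52
position: [488.2, -207.6, 80.7]
ee_rot: [-0.026, 1.0, -0.0, 0.0]
contact_force: [0.6, 0.1, -4.5]
gripper_width: 58.1
```

Run:
```python
from h import *
m,im=snap('wrist','w19'); p=arm.read_state()['position']
print('rod top/foot',proj(m,[[489,-207.5,75],[489,-207.5,21]]))
plan([489,-207.5,31])
```

```text
t 31.52 p [ 488.2 -207.6   80.7] th -177.0 tilt [ 0.01 -0.01] F [ 0.6   0.14 -4.48] M [ 0.03 -0.03 -0.03] w 58.1
rod top/foot [[317.83856562 314.55283355]
 [317.28821084 266.41987527]]
t 31.57 p [ 488.3 -207.6   80.8] th -177.0 tilt [ 0.04 -0.01] F [-0.78  0.34 -4.37] M [-0.03  0.   -0.02] w 57.6
turn [-0.  0. -0.] shift cm [-0.07  0.    4.98]
```

View pics/w19.png

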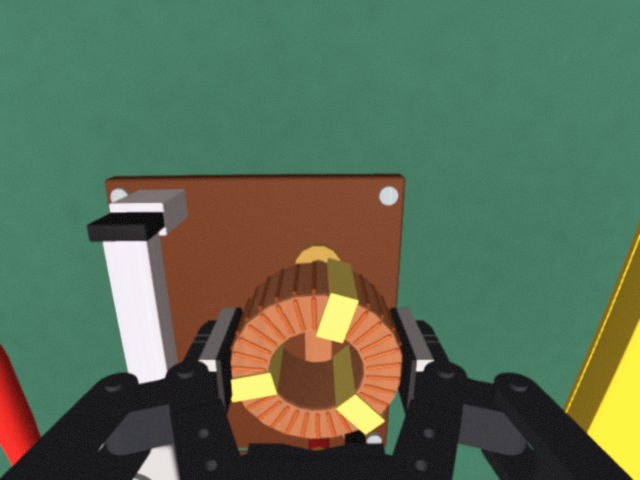

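jog_arm:
  rows:
    - [[-0.04,0,0.7],[0,0,0],4]
    - [[0,0,0.7],[0,0,0],4]
    - [[0,0,0.7],[0,0,0],4]
    - [[0,0,0.4],[0,0,0],4]
    - [[0,0,0],[0,0,0],4]

```text
clock: 32.2
position: [488.1, -207.5, 55.1]
ee_rot: [-0.026, 1.0, 0.0, -0.001]
contact_force: [-0.3, 0.5, -3.9]
gripper_width: 58.0
```

Run:
```python
from h import *
m,im=snap('wrist','w20')
print('rod top/foot',proj(m,[[489,-207.5,75],[489,-207.5,21]]))
cv2.imwrite('pics/w20c.png',cv2.resize(im[240:450,200:440,::-1],None,fx=2.8,fy=2.8,interpolation=cv2.INTER_CUBIC))
plan([489,-207.5,31])
```

```text
t 32.2 p [ 488.1 -207.5   55.1] th -177.0 tilt [-0.06  0.  ] F [-0.31  0.46 -3.9 ] M [-0.05 -0.02  0.02] w 58.0
rod top/foot [[317.89738476 349.27877612]
 [317.22556394 286.39316431]]
t 32.25 p [ 488.4 -207.5   55.5] th -177.0 tilt [-0.02 -0.  ] F [ 0.09 -0.04 -4.86] M [-0.01 -0.    0.02] w 57.7
turn [-0. -0.  0.] shift cm [-0.06 -0.    2.45]
```

View pics/w20c.png

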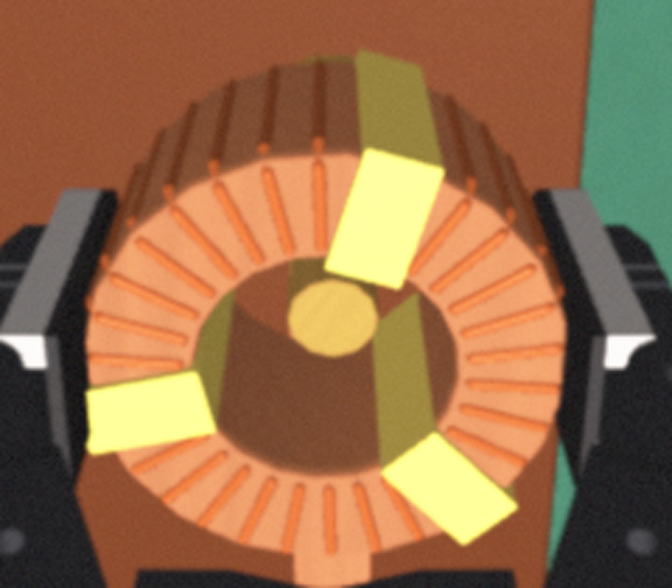

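The rod shows inside the hole at about (319,354), and the ring axis at that height is about (316,353). They agree to 1 mm, so I'll nudge +y slightly and lower to mid-rod.

jog_arm:
  rows:
    - [[0,0.07,0.6],[0,0,0],4]
    - [[0,0,0.7],[0,0,0],4]
    - [[0,0,0.6],[0,0,0],4]
    - [[0,0,0.4],[0,0,0],4]
    - [[0,0,0],[0,0,0],4]
    - [[0,0,0],[0,0,0],4]

```text
clock: 33.0
position: [488.5, -206.8, 32.7]
ee_rot: [-0.026, 1.0, -0.0, 0.0]
contact_force: [0.1, -0.7, -5.0]
gripper_width: 58.0
```

Run:
```python
from h import *
m,im=snap('wrist','w21'); p=arm.read_state()['position']
print('rod top/foot',proj(m,[[489,-207.5,75],[489,-207.5,21]]),'ring top',proj(m,[p+[0,0,30.6]]))
cv2.imwrite('pics/w21c.png',cv2.resize(im[240:450,200:440,::-1],None,fx=2.8,fy=2.8,interpolation=cv2.INTER_CUBIC))
ms,ims=snap('side','s21'); cv2.imwrite('pics/s21c.png',cv2.resize(ims[130:270,290:490,::-1],None,fx=4,fy=4,interpolation=cv2.INTER_CUBIC))
plan([489,-207.5,31]); weigh(5)
```

```text
t 33.0 p [ 488.5 -206.8   32.7] th -177.0 tilt [ 0.02 -0.01] F [ 0.08 -0.67 -5.03] M [-0.01  0.01 -0.04] w 58.0
rod top/foot [[316.34231399 389.23585571]
 [316.07627113 307.11398305]] ring top [[318.30001747 365.51193295]]
t 33.05 p [ 488.6 -206.8   32.8] th -177.0 tilt [ 0.03 -0.01] F [ 0.4  -0.19 -4.09] M [0.02 0.02 0.02] w 57.9
t 33.1 p [ 488.5 -206.8   32.9] th -177.0 tilt [ 0.04 -0.  ] F [-0.11  0.04 -4.34] M [ 0.01 -0.01  0.08] w 57.6
turn [-0.  0. -0.] shift cm [-0.04 -0.07  0.19]
F [ 0.161  0.135 -3.805] [0.558 0.281 0.297] eff [ 1.0000e-03 -3.8413e+01  1.3318e+01  3.1210e+00  1.3000e-02  0.0000e+00] [0.    0.025 0.004 0.    0.    0.   ]
```

View pics/w21c.png

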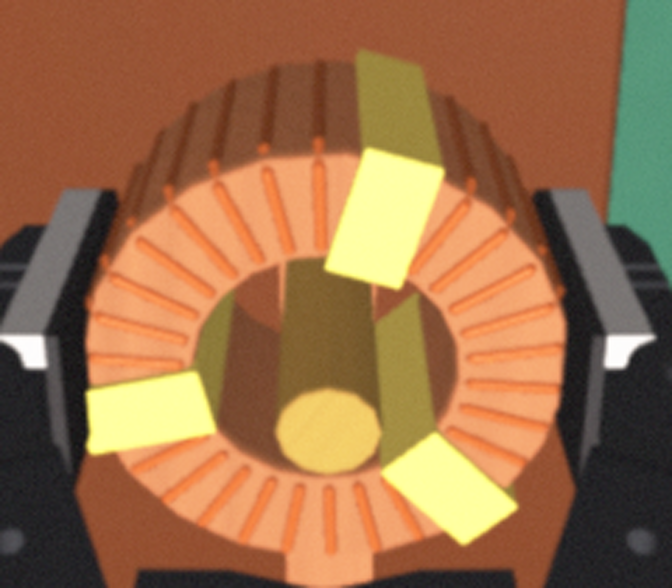

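View pics/s21c.png

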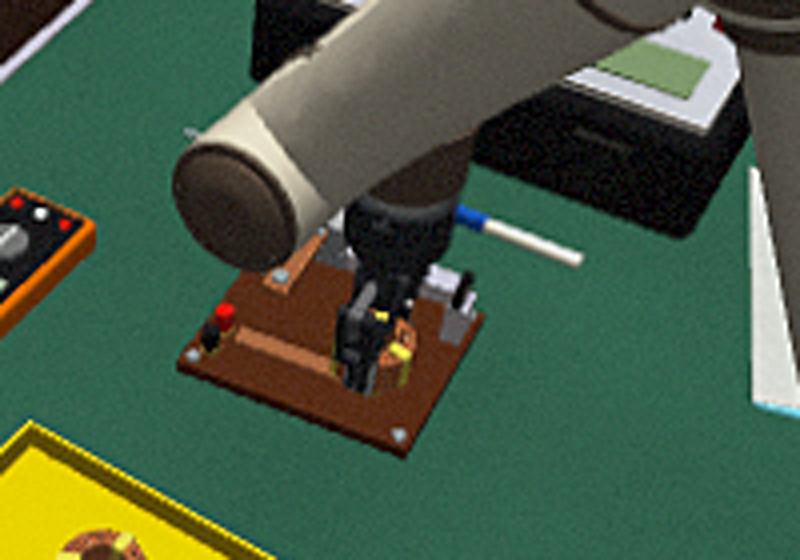

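jog_arm:
  rows:
    - [[-0.08,0,0.1],[0,0,0],4]
    - [[0,0,0],[0,0,0],4]
    - [[0,0,0],[0,0,0],4]
    - [[0,0,0],[0,0,0],4]
    - [[0,0,0],[0,0,0],4]

```text
clock: 33.98
position: [489.1, -206.8, 31.6]
ee_rot: [-0.026, 1.0, 0.0, -0.0]
contact_force: [-0.3, -0.2, -4.0]
gripper_width: 57.4
```

Run:
```python
from h import *
m,im=snap('wrist','w22'); mt,it=snap('top','t22'); weigh(6); print(np.abs(arm.read_state()['joint_vel']).max())
```

```text
t 33.98 p [ 489.1 -206.8   31.6] th -177.0 tilt [-0.  0.] F [-0.28 -0.16 -3.95] M [-0.04  0.03 -0.03] w 57.4
t 34.02 p [ 489.1 -206.7   31.6] th -177.0 tilt [ 0. -0.] F [-0.21  0.21 -4.47] M [0.03 0.03 0.02] w 57.8
F [ 0.068 -0.465 -4.077] [0.503 0.36  0.314] eff [ 0.0000e+00 -3.8542e+01  1.3280e+01  3.1120e+00  1.1000e-02 -0.0000e+00] [0.001 0.001 0.    0.    0.    0.   ]
0.0017847890420003745
```

View pics/w22.png

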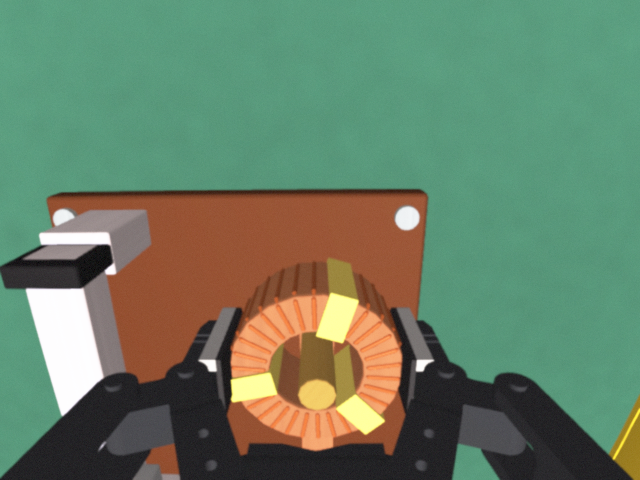

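View pics/t22.png

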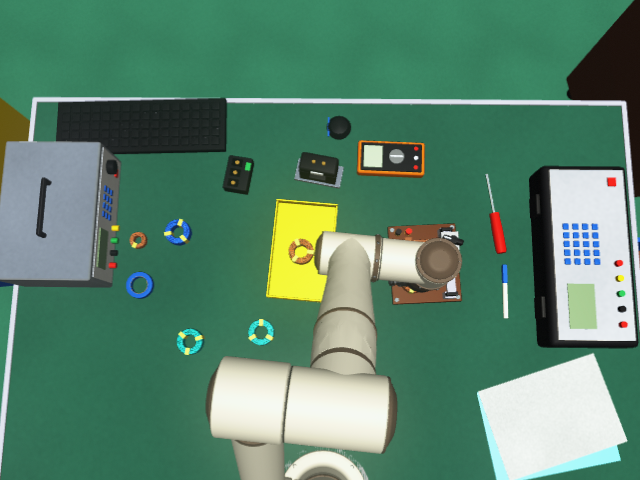

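Everything checks out: the ring is centred round the rod and level, the light core is in the tray at (301,251), the carriage is at the far end (452,238), and the bystanders have not moved. Handing in.

```bash
python3 -c "
from bench import arm
print(arm.job_done())"
```

```text
the job is handed in; nothing more can be done
None
```

I handed the job in at about 34 s of the 72 s allowed. The heavier core is held round the rod and the lighter one lies in the tray. The hand-in gives no verdict, so this rests on my own last checks.

- **Stand:** I turned the clamp knob about 1.2 rad loose and slid the carriage about 80 mm to its stop. In the last pictures it is still at the far end.
- **Weights:** The core that started farther from the robot weighed about 4.3 N, and the nearer one about 3.2 N. Later readings of the heavier core ranged from 3.8 to 4.1 N, always clearly above the lighter one.
- **Tray:** The lighter core lies flat near the tray's centre and has been let go.
- **Rod:** The heavier core is held still and level, with a force reading of about 4.1 N, which is its own weight. Its underside is about 20 mm above the base plate.
- **Centring:** The rod sits in the middle of the hole. My two estimates of the rod's position differed by about 1.5 mm, well inside the 9 mm allowed.
- **Other things:** No bystander looks moved in the final top view, and the blue and turquoise rings are untouched.

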